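Load a sorbent tube into the desorber port with self-closing tweezers

ROBOT

A 7-joint arm with a two-finger parallel gripper is mounted at the origin on a cart in front of the work surface, level with it; the furniture and walls round the work are solid. World frame = base frame: x ahead of the robot, y to its left, z up, the work surface at z = 0. Lengths are in m, angles in rad, forces in N, time in s.
With the tool pointing down it reaches from about 0.4 to 0.85 m from the base axis. Payload 4.5 kg.
Tool frame: the origin (TCP) lies between the finger pads; the fingertips stand 22 mm ahead of it and the grasp point (between the pads) lies 3 mm ahead of it (ctrl.tips_ahead is the distance from the TCP to the fingertips, in m); z points along the fingers, y is the direction in which the jaws open and shut (so a half turn about z gives the same grasp; the last joint's range is limited). The gripper opens to 85 mm and grips with 20 to 120 N. Pads are 22 mm wide; open, the fingers measure 114 mm over their backs; the gripper's body (76 mm by 85 mm) begins 54 mm behind the grasp point. The pads swing forward as they close: fully open they stand 13 mm farther back than shut.
Start: joints at [-1.115, 0.689, -0.195, 1.565, 0.157, 0.902, -0.215], TCP at [0.256, 0.57, 0.253] pointing down, gripper open.
Joint ranges: [-3.01, 3.01], [-0.46, 2.08], [-1.47, 1.51], [0.13, 2.56], [-1, 4.14], [0.04, 2.09], [-2.66, 2.66]. Speed limits (rad/s): [2.57, 2.57, 3.14, 3.14, 3.14, 3.14, 3.14].

INTERFACE

Orientations are given as a unit quaternion [x, y, z, w].
In Python, from rig import observe, viewer, ctrl gives the robot as it stands.
- The arm moves only by the tool carry_out, never from a script. Its argument "rows" is a list of rows, each a list of 5 numbers: the shift along the world's x, y, z in m, then the turn about the world's z in degrees, then the opening, from 0 (shut) to 1 (fully open). A call has 1 to 10 rows; each row is the pose to reach, as a shift and turn from the pose measured when the call began; what a row does not reach only later rows make up. A row lasts 1/8 s, in which the tool goes at most 62.5 mm and 10.7 degrees, less where a joint would pass 70% of its speed; a pose out of reach is approached as far as the arm can. A call with a gripper value outside its range is refused whole. The fingers move at their own pace and stop on an object; "grip_force" is the grip in N (left out, the last holds). Time passes only in rows, so rows that repeat a pose let the fingers close. It gives the time, the measured TCP pose, the force and the opening at its end, in the units of the state.
- observe(): the state, without advancing time (a new reading comes with each control period).
- viewer.snapshot(name): name is "scene" or "top" or "wrist"; returns (picture, depth): 420x560x3 uint8, red, green, blue; 420x560 float32, m along the optical axis (not along the pixel's ray), 0 where there is no reading.
- viewer.camera_info(name): a dict with "mtx" (3x3 intrinsics, pixels), "R" (3x3) and "t" (3): a world point X has camera coordinates R X + t; the wrist camera has in their place "mount" (4x4, takes a point from camera to tool coordinates, whose origin is the TCP and whose axes are the flange's). Camera axes: x right, y down, z forward; pixel columns grow to the right and rows downward; lengths in m; the calibration is good to about 2 mm. The wrist camera is an equidistant fisheye: a pixel r from the principal point sees the ray r / f radians off the axis. A picture is of the moment at which its call begins: read the wrist's pose just before it. camera_info takes no time and is no camera call.
- ctrl.finish_job(): hands the job in, once; it reports no verdict.
The state is a dict: "clock": time; "q": joint angles; "joint_vel": joint speeds; "joint_torque": joint torques, N m; "tcp_pos": TCP position; "ee_rot": TCP orientation; "wrist_force": force on the tool from outside, world axes, zero at the start; "wrist_torque": the same for the moment, N m; "gripper_width": finger opening in m.
Only numpy, scipy, OpenCV 4.12 (cv2) and the standard library are available. Lean on these libraries where they do the work, as an engineer would, in place of code of your own. Each camera call takes 0.05 s, during which the arm holds its last target.

TASK

Take the self-closing tweezers from their stand and use them to move the sorbent tube with the green head from the rack to the desorber port: feel its glass end gently into the bore of the loose collar, and only once it is in, push the tube down with the tweezers until the collar is flush with the desorber's top. Let go of the tube there and put the tweezers back upright in their stand. The tube is clean, fragile glass, so do not touch it with the fingers or force it, never press the collar down without the tube in it, and leave the other two tubes where they are.

Things in the scene. Friction and masses are not known exactly. Their poses are not given: they have to be found in the camera images.
- tweezers: squeeze-to-open tweezers, 106 mm tall, 58 g, standing tips down in the stand. Origin midway between the bottom ends of the two tips; z up along the tool, y the axis along which jaws and finger grips move, x across. Arms cross between z 28 and 46 mm: a grip pressed inward moves the jaw on the other side outward by as much. Jerked, they swing in the fingers
- grips (a point): on the tweezers' axis between the two brown flat finger grips, 72 mm above the origin. Grips: 13 mm wide (x), 42 mm tall, outer faces at y = +-18 mm at rest, +-11 squeezed fully. Under each a steel shelf, top 22 mm below this point, out to y = +-24: fingertips bear on it when pushing down. The guide block between the grips ends 34 mm above this point
- jaw_a (a joint): opening of one jaw, m: 0 closed, 0.0017 on a tube's neck, 0.007 fully open. Springs push each grip outward with 20 N closed, 21.4 N on a neck, 25.6 N fully open: squeeze with 32 N or more to open; a light hold of 5 to 12 N carries the tweezers and leaves the rest of the spring force on the tips
- jaw_b (a joint): opening of the other jaw. Tips: 8 mm tall, 13 mm wide (x), V-notched; jaws' outer faces at y = +-9.2 mm closed, +-16.2 open. Fully open the tips pass round a head up to 16 mm in diameter; closed on a neck their flat bottoms can push on the shoulder under it. 20 mm above the tips' tops are free for a head of 11 mm
- tube_green: tube to load: green head. 62 mm tall, 20 g, z up, origin at the centre of the lower, glass end. Glass 8 mm diameter, end edge bevelled 0.8 mm, z 0 to 34; steel cap 17, then 21 mm diameter, z 34 to 38 to 44, its top is the shoulder; neck 8 mm diameter, z 44 to 56, here the tips grip; head 11 mm diameter, z 56 to 62. It hangs in the rack by its cap. Breaks when pushed with over 20 N
- tube_orange: same kind of tube with an orange head, stays in the rack
- tube_blue: same kind of tube with a blue head, stays in the rack
- rack: fixed blue-grey block 44 x 120 mm, 40 mm tall, on a 60 x 136 mm grey foot; origin under its centre, z up, y along its length. Three holes 10.4 mm diameter, 37 mm deep, at y = -36, 0, 36 mm, one tube in each
- stand: fixed dark block 56 x 60 mm with a steel top plate, 52 mm tall, on a 76 x 80 mm black foot; origin under its centre, z up. In its top a slot 16 mm (x) by 26 mm (y), 49 mm deep; the tweezers stand in it tips down, their y along its y (either way round), shelves on the block's top, their origin 6 mm above the stand's
- desorber: fixed white and grey bench unit 128 x 158 mm, 64 mm tall, dark display in front; origin under its centre, z up; the port is in the middle of its top. In the port's 35 mm opening floats a round steel collar, 26 mm diameter, with a black-lined 10 mm bore. It lies where it was last left, up to 3.2 mm off the port's centre along x and along y; this offset is not measured
- port (a point): centre of the port's opening in the plane of the desorber's top, 64 mm above the table; z up. The collar's top stands 5 mm above this plane. Sideways the collar shifts under about 6 N. Loaded, the tube hangs with its cap on the collar's top, glass in the bore, 34 mm below the collar's top
- collar (a joint): how far the collar is pressed down, m: 0 standing proud (start), 0.005 flush with the desorber's top. It yields at about 9 N of friction, stops hard when flush, and stays where it is left

How it is judged:
By the outcome, as a careful person would: the job done as asked, in the order asked, and still so for the second after the job is handed in, with the robot touching nothing.
It also fails if it takes over 72 s, if anything falls off the work surface, if the arm or the gripper's body presses on something with over 40 N, if the wrist force passes 120 N, or if a joint passes its speed limit or range.

## Working session

There is one attempt and no reset: what is moved stays moved. The work goes in short steps, Python scripts to look and compute and a tool call to move; the robot and the scene stay as the last step left them, time stands still between calls to the robot, and variables do not carry over. Pictures are saved under pics/ and viewed, and the job is handed in when it is done.

Besides the shell and the picture viewer there is one more tool, called after "Call:" as name(argument=value, ...), one argument or row to a line, values as JSON. carry_out: Moves the arm, as the interface text tells. Its arguments: {"type":"object","properties":{"rows":{"type":"array"},"grip_force":{"type":"number"}},"required":["rows"]}

```bash
ls; mkdir -p pics; python3 - <<'E'
from rig import observe, viewer, ctrl
import cv2,numpy as np
s=observe()
for k,v in s.items(): print(k,v)
for n in ["scene","top","wrist"]:
    p,d=viewer.snapshot(n); cv2.imwrite(f"pics/{n}0.png",p[:,:,::-1]); np.save(f"pics/{n}0.npy",d)
    print(n,viewer.camera_info(n))
print(ctrl.tips_ahead)
E
```

```text
pics
clock 0.0
q [-1.11520152  0.69001003 -0.19450283  1.56637246  0.15727243  0.90242937
 -0.21513015]
joint_vel [ 9.57882838e-04  2.38096592e-04 -7.75363274e-04 -6.74449676e-05
  8.84204572e-04  7.49119237e-04  4.11039150e-05]
joint_torque [ 2.44007651e-04 -5.39616859e+01 -1.26675591e+00 -1.58538204e+01
  8.98971688e-03  9.71181609e-03 -3.39178609e-05]
tcp_pos [0.25566606 0.56965199 0.25245986]
ee_rot [ 2.09321756e-01  9.77846391e-01 -9.05301680e-04 -1.38816492e-04]
wrist_force [-0.23284662  0.02338375  0.99725683]
wrist_torque [-0.02116863  0.01855169 -0.05471527]
gripper_width 0.08550518740509926
scene {'mtx': array([[428.07844231,   0.        , 287.66808989],
       [  0.        , 428.07844231, 205.14179264],
       [  0.        ,   0.        ,   1.        ]]), 'R': array([[ 0.7492672 , -0.66197845,  0.01957551],
       [-0.46140993, -0.54299901, -0.7016074 ],
       [ 0.47507846,  0.51665908, -0.71229478]]), 't': array([-0.28926587,  0.32892254,  0.62151277])}
top {'mtx': array([[442.11025749,   0.        , 280.72079834],
       [  0.        , 442.11025749, 211.15247217],
       [  0.        ,   0.        ,   1.        ]]), 'R': array([[ 0.02275058, -0.99967971, -0.01108539],
       [-0.98925622, -0.02090892, -0.14468912],
       [ 0.144411  ,  0.01425805, -0.98941507]]), 't': array([0.0866719 , 0.50501219, 0.91230197])}
wrist {'mtx': array([[325.1922621 ,   0.        , 279.72445446],
       [  0.        , 325.1922621 , 207.17407695],
       [  0.        ,   0.        ,   1.        ]]), 'mount': array([[-2.58523783e-04, -9.59411007e-01, -2.82011443e-01,
         7.13117671e-02],
       [ 9.99999919e-01, -3.35322900e-04,  2.24064380e-04,
         6.36181303e-04],
       [-3.09534727e-04, -2.82011362e-01,  9.59411015e-01,
        -1.20276771e-01],
       [ 0.00000000e+00,  0.00000000e+00,  0.00000000e+00,
         1.00000000e+00]])}
0.022
```

View pics/scene0.png

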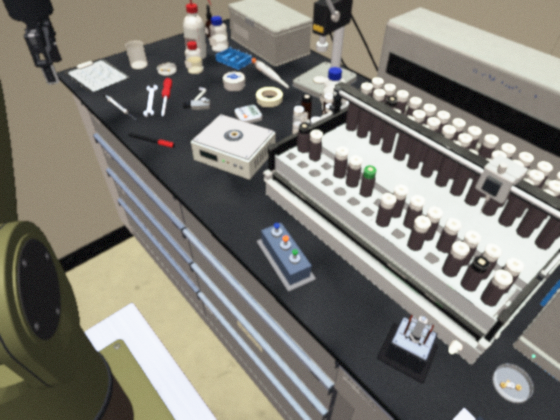

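View pics/top0.png

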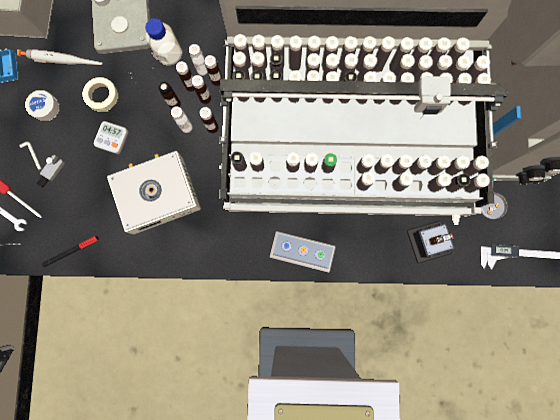

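View pics/wrist0.png

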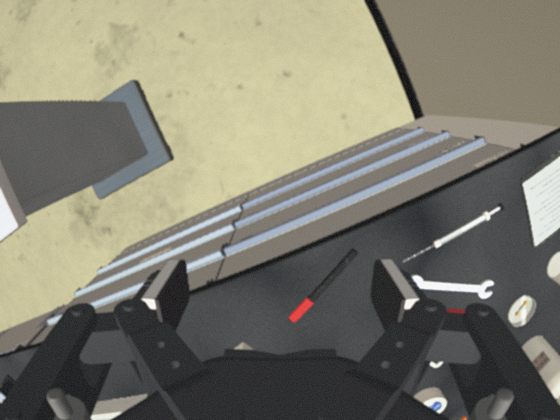

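The scene camera shows the desorber at (233,145), the rack at (285,252) and the tweezers in the stand at (413,340). In the top view these are at (152,192), (303,250) and (433,240). Next I'll zoom in and measure.

```bash
cat > h.py <<'E'
import numpy as np,cv2
from rig import observe, viewer, ctrl
from scipy.spatial.transform import Rotation as Ro
def cloud(n,d):
    c=viewer.camera_info(n); K=c["mtx"]; h,w=d.shape
    u,v=np.meshgrid(np.arange(w),np.arange(h))
    P=np.stack([(u-K[0,2])/K[0,0]*d,(v-K[1,2])/K[1,1]*d,d],-1)
    return (P-c["t"])@c["R"]
def proj(n,X):
    c=viewer.camera_info(n); p=np.asarray(X)@c["R"].T+c["t"]; p=p@c["mtx"].T
    return p[...,:2]/p[...,2:]
def pix2z(n,uv,z):
    c=viewer.camera_info(n); K=c["mtx"]; uv=np.atleast_2d(uv).astype(float)
    r=np.stack([(uv[:,0]-K[0,2])/K[0,0],(uv[:,1]-K[1,2])/K[1,1],np.ones(len(uv))],-1)@c["R"]
    o=-c["t"]@c["R"]
    return o+r*((z-o[2])/r[:,2])[:,None]
# wrist fisheye
def wproj(X,s,mount,K):
    R=Ro.from_quat(s["ee_rot"]).as_matrix(); p=(np.asarray(X)-s["tcp_pos"])@R
    p=(p-mount[:3,3])@mount[:3,:3]
    rho=np.hypot(p[...,0],p[...,1]); th=np.arctan2(rho,p[...,2]); f=K[0,0]
    return np.stack([K[0,2]+f*th*p[...,0]/rho,K[1,2]+f*th*p[...,1]/rho],-1)
def wray(uv,s,mount,K):
    uv=np.atleast_2d(uv).astype(float); d=uv-K[:2,2]; r=np.linalg.norm(d,axis=1); th=r/K[0,0]
    ray=np.stack([np.sin(th)*d[:,0]/np.maximum(r,1e-9),np.sin(th)*d[:,1]/np.maximum(r,1e-9),np.cos(th)],-1)
    R=Ro.from_quat(s["ee_rot"]).as_matrix()
    o=R@mount[:3,3]+s["tcp_pos"]
    return o,(ray@mount[:3,:3].T)@R.T
def wpix2z(uv,s,mount,K,z):
    o,r=wray(uv,s,mount,K); return o+r*((z-o[2])/r[:,2])[:,None]
E
python3 - <<'E'
from h import *
im=cv2.imread("pics/top0.png")
a=im[140:290,80:220];b=im[200:300,240:480]
cv2.imwrite("pics/za.png",cv2.resize(im[145:245,95:215],None,fx=6,fy=6,interpolation=cv2.INTER_CUBIC))
cv2.imwrite("pics/zb.png",cv2.resize(im[215:285,260:350],None,fx=8,fy=8,interpolation=cv2.INTER_CUBIC))
cv2.imwrite("pics/zc.png",cv2.resize(im[210:275,400:470],None,fx=9,fy=9,interpolation=cv2.INTER_CUBIC))
W=cloud("top",np.load("pics/top0.npy"))
for (u,v) in [(152,192),(170,180),(287,246),(303,251),(319,254),(433,240),(440,240),(120,260)]: print(u,v,W[v,u].round(4))
# planes
def rect(z0,z1,box):
    x0,y0,x1,y1=box; m=np.zeros(W.shape[:2],bool); m[y0:y1,x0:x1]=1
    m&=(W[...,2]>z0)&(W[...,2]<z1); P=W[m]; r=cv2.minAreaRect((P[:,:2]*1000).astype(np.float32)); print(r,m.sum(),P[:,2].mean())
rect(.058,.068,(95,140,215,245)); rect(.036,.044,(262,225,345,275)); rect(.047,.056,(400,215,465,268))
E
```

```text
152 192 [0.5335 0.3683 0.0675]
170 180 [0.5606 0.3328 0.0644]
287 246 [0.4265 0.0828 0.067 ]
303 251 [0.4171 0.0497 0.0663]
319 254 [0.4115 0.017  0.0691]
433 240 [ 0.4439 -0.2108  0.0842]
440 240 [ 0.4428 -0.2194  0.1001]
120 260 [3.920e-01 4.502e-01 2.000e-04]
((537.3827514648438, 373.8115234375), (129.26759338378906, 157.57113647460938), 21.77307891845703) 4183 0.06363102429445633
((419.23919677734375, 49.73761749267578), (119.98954010009766, 43.801239013671875), 77.26180267333984) 929 0.03981439980686909
((447.2994689941406, -227.9143829345703), (58.826812744140625, 61.53212356567383), 16.612022399902344) 611 0.051282686024013764
```

View pics/za.png

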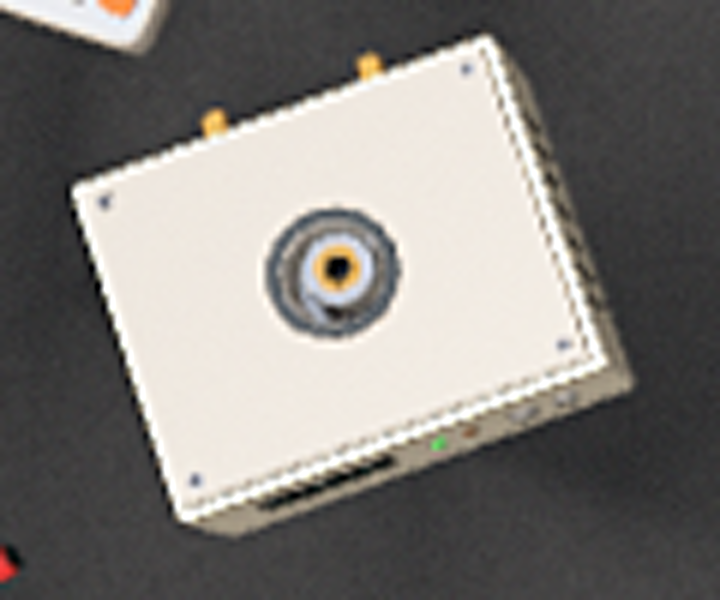

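View pics/zb.png

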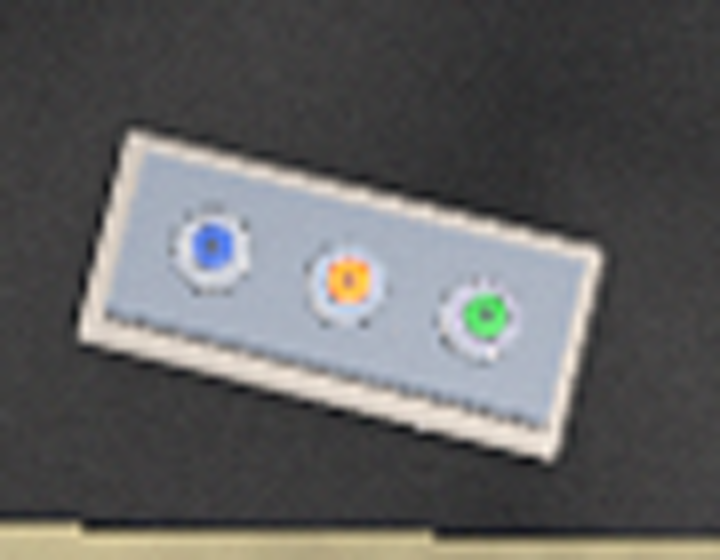

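View pics/zc.png

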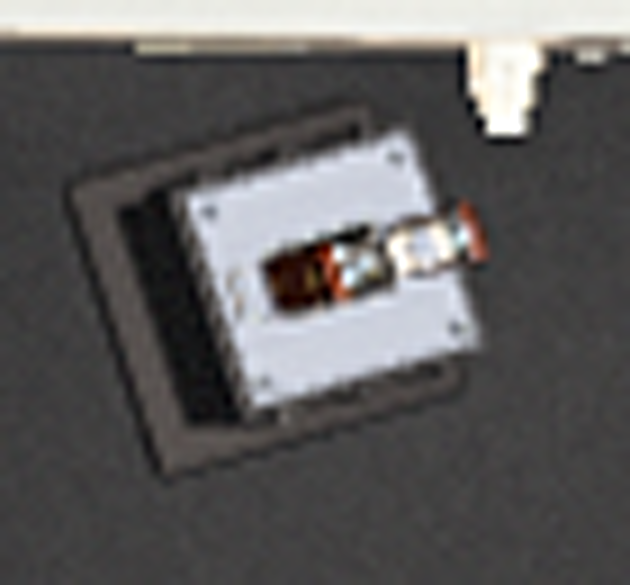

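```bash
python3 - <<'E'
from h import *
W=cloud("top",np.load("pics/top0.npy"));V=cloud("scene",np.load("pics/scene0.npy"))
P=np.concatenate([W.reshape(-1,3),V.reshape(-1,3)])
for x0 in np.arange(.3,1.0,.05):
    print(round(x0,2),[ (lambda q: round(float(np.percentile(q,99)),2) if len(q) else None)(P[(abs(P[:,0]-x0-.025)<.025)&(abs(P[:,1]-y0-.05)<.05)&(P[:,2]<.6),2]) for y0 in np.arange(-.5,.7,.1)])
# stand & tweezers points
b=W[205:275,395:470].reshape(-1,3); 
for lo,hi in [(.085,.094),(.094,.104),(.104,.12)]:
    q=b[(b[:,2]>lo)&(b[:,2]<hi)&(b[:,0]<.48)]; print(lo,len(q),q.mean(0) if len(q) else 0, q.min(0),q.max(0))
uv=pix2z("top",[(333/6+95,272/6+145)],.064);print("port",uv)
print("bore",pix2z("top",[(337/6+95,267/6+145)],.069))
print("green",pix2z("top",[(486/8+260,315/8+215)],.068))
E
```

```text
0.3 [-0.82, -0.82, -0.82, -0.82, -0.82, -0.82, -0.82, -0.82, -0.82, -0.82, -0.82, -0.82]
0.35 [0.0, 0.0, 0.0, 0.0, 0.04, 0.04, 0.0, 0.0, 0.0, 0.0, 0.01, 0.01]
0.4 [0.01, 0.01, 0.11, 0.03, 0.04, 0.07, 0.04, 0.0, 0.0, 0.0, 0.01, 0.0]
0.45 [0.0, 0.0, 0.1, 0.05, 0.0, 0.01, 0.0, 0.04, 0.07, 0.07, 0.0, 0.02]
0.5 [0.0, 0.14, 0.18, 0.18, 0.18, 0.12, 0.12, 0.14, 0.07, 0.07, 0.0, 0.02]
0.55 [0.19, 0.29, 0.18, 0.18, 0.18, 0.18, 0.18, 0.14, 0.07, 0.07, 0.01, 0.02]
0.6 [None, 0.31, 0.12, 0.11, 0.12, 0.11, 0.12, 0.15, 0.07, 0.02, 0.02, 0.02]
0.65 [None, 0.36, 0.41, 0.25, 0.21, 0.21, 0.21, 0.21, 0.1, 0.02, 0.02, 0.0]
0.7 [None, 0.31, 0.43, 0.23, 0.21, 0.21, 0.21, 0.21, 0.1, 0.02, 0.02, 0.03]
0.75 [None, 0.2, 0.4, 0.2, 0.2, 0.2, 0.2, 0.14, 0.1, 0.02, 0.02, 0.03]
0.8 [None, 0.23, 0.32, 0.31, 0.32, 0.32, 0.32, 0.3, 0.1, 0.0, 0.02, 0.02]
0.85 [None, 0.16, 0.1, 0.32, 0.32, 0.32, 0.32, 0.31, 0.12, 0.02, 0.02, 0.03]
0.9 [None, None, None, 0.32, 0.32, 0.32, 0.32, 0.31, 0.01, 0.26, 0.18, 0.12]
0.95 [None, None, None, None, 0.31, 0.31, 0.31, 0.0, 0.0, 0.25, 0.02, 0.12]
0.085 19 [ 0.44624281 -0.2259486   0.08967932] [ 0.43755887 -0.24365351  0.08556716] [ 0.45790539 -0.20915605  0.09375777]
0.094 55 [ 0.44647857 -0.22446704  0.09840849] [ 0.43669296 -0.24533778  0.09407511] [ 0.45753464 -0.20908365  0.10311952]
0.104 35 [ 0.44701341 -0.22677815  0.10940751] [ 0.44233956 -0.23433426  0.10404014] [ 0.45238968 -0.22063687  0.11370668]
port [[0.5376182  0.37280795 0.064     ]]
bore [[0.53848241 0.36994091 0.069     ]]
green [[0.41087581 0.01337122 0.068     ]]
```

Call:
carry_out(
  rows=[
    [0.03,-0.05,0,5,1],
    [0.06,-0.1,0,10,1],
    [0.1,-0.15,0,15,1],
    [0.13,-0.2,0,20,1],
    [0.17,-0.25,0,25,1],
    [0.2,-0.3,0,30,1],
    [0.2,-0.36,0,35,1],
    [0.2,-0.42,0,40,1],
    [0.2,-0.48,0,40.8,1],
    [0.2,-0.54,0,40.8,1],
  ],
)

```text
clock: 1.4
tcp_pos: [0.4556, 0.0278, 0.2526]
ee_rot: [-0.145, 0.989, -0.001, 0.0]
wrist_force: [0.7, -0.3, 0.7]
gripper_width: 0.0854
```

```bash
cat > snap.py <<'E'
import sys,pickle
from h import *
def wsnap(name):
    s=observe(); p,d=viewer.snapshot("wrist"); cv2.imwrite(f"pics/{name}.png",p[:,:,::-1])
    c=viewer.camera_info("wrist"); pickle.dump((s,d,c),open(f"pics/{name}.pkl","wb"))
if __name__=="__main__": wsnap(sys.argv[1])
E
python3 snap.py w1
```

Call:
carry_out(
  rows=[
    [0,-0.06,0,0,1],
    [-0.005,-0.12,0,0,1],
    [-0.008,-0.18,0,0,1],
    [-0.008,-0.24,-0.02,0,1],
    [-0.008,-0.256,-0.04,0,1],
    [-0.008,-0.256,-0.05,0,1],
    [-0.008,-0.256,-0.05,0,1],
  ],
)

```text
clock: 2.33
tcp_pos: [0.4461, -0.2373, 0.2013]
ee_rot: [-0.139, 0.99, -0.004, -0.003]
wrist_force: [-0.5, -1.0, 0.5]
gripper_width: 0.0853
```

```bash
python3 snap.py w2
```

```text
(no output)
```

View pics/w2.png

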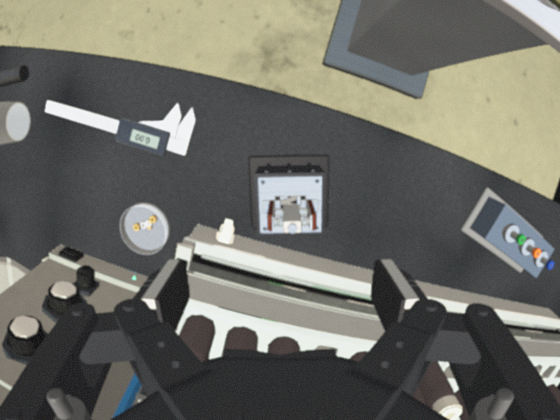

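View pics/w1.png

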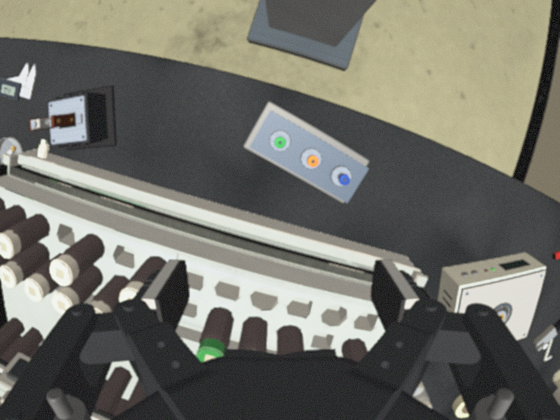

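```bash
python3 - <<'E'
from h import *; import pickle
for nm,box,z0,z1 in [("w2",(240,150,340,245),.049,.056),("w1",(240,95,375,210),.037,.044)]:
    s,d,c=pickle.load(open(f"pics/{nm}.pkl","rb")); im=cv2.imread(f"pics/{nm}.png")
    print(s["tcp_pos"],s["joint_vel"].round(3))
    h,w=d.shape;u,v=np.meshgrid(np.arange(w),np.arange(h)); uv=np.stack([u.ravel(),v.ravel()],1)
    o,r=wray(uv,s,c["mount"],c["mtx"])
    cosax=np.cos(np.linalg.norm(uv-c["mtx"][:2,2],axis=1)/c["mtx"][0,0])
    W=(o+r*(d.ravel()/cosax)[:,None]).reshape(h,w,3)
    x0,y0,x1,y1=box; m=np.zeros((h,w),bool); m[y0:y1,x0:x1]=1
    m&=(W[...,2]>z0)&(W[...,2]<z1); P=W[m]; print(cv2.minAreaRect((P[:,:2]*1000).astype(np.float32)),m.sum(),P[:,2].mean())
    np.save(f"pics/{nm}W.npy",W)
    x0,y0,x1,y1=box
    cv2.imwrite(f"pics/{nm}z.png",cv2.resize(im[y0:y1,x0:x1],None,fx=6,fy=6,interpolation=cv2.INTER_CUBIC))
W=np.load("pics/w2W.npy"); b=W[150:245,240:340].reshape(-1,3)
for lo,hi in [(.06,.085),(.085,.094),(.094,.104),(.104,.125)]:
    q=b[(b[:,2]>lo)&(b[:,2]<hi)]; print(lo,len(q)); 
    if len(q)>3: print(cv2.minAreaRect((q[:,:2]*1000).astype(np.float32)),q[:,2].max())
E
```

```text
[ 0.44613965 -0.23730429  0.2013236 ] [-0.011 -0.025 -0.017 -0.012 -0.003  0.009  0.007]
((448.945068359375, -228.14273071289062), (59.480613708496094, 60.259029388427734), 17.492528915405273) 2734 0.05150062682409958
[0.45557574 0.02777166 0.25264036] [ 1.078 -0.06  -0.052  0.145  0.043 -0.087  0.945]
((421.0775451660156, 50.490440368652344), (120.5604476928711, 44.74252700805664), 76.90837097167969) 3727 0.03972739155148851
0.06 365
((448.01153564453125, -228.49594116210938), (11.011027336120605, 35.83412170410156), 17.965673446655273) 0.08497828742167657
0.085 115
((447.3282775878906, -228.75686645507812), (9.391239166259766, 35.5175895690918), 17.637962341308594) 0.09395285135042195
0.094 459
((449.0539855957031, -228.05101013183594), (13.342893600463867, 36.102317810058594), 17.492998123168945) 0.10395505455849582
0.104 245
((448.73095703125, -228.0751953125), (8.904240608215332, 12.672792434692383), 17.312225341796875) 0.11339761623387701
```

View pics/w2z.png

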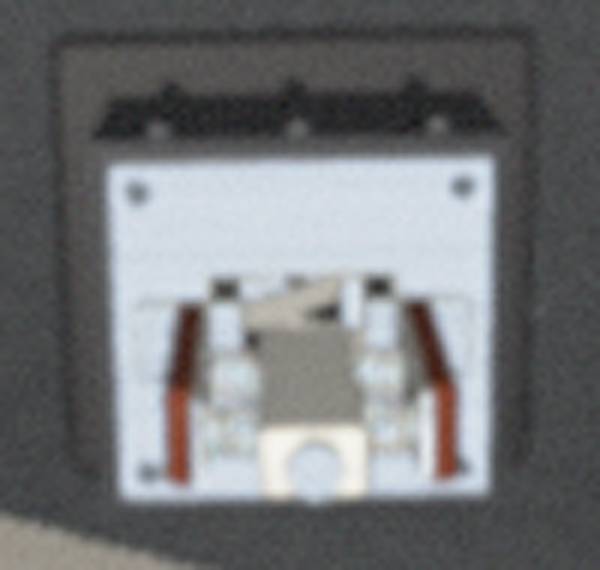

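Call:
carry_out(
  rows=[
    [0.001,0.005,-0.02,0.6,0.55],
    [0.002,0.009,-0.05,1.2,0.55],
    [0.002,0.009,-0.076,1.2,0.55],
    [0.002,0.009,-0.076,1.2,0.55],
    [0.002,0.009,-0.076,1.2,0.55],
    [0.002,0.009,-0.076,1.2,0.55],
  ],
)

```text
clock: 3.12
tcp_pos: [0.4496, -0.2281, 0.1272]
ee_rot: [-0.15, 0.989, -0.005, -0.001]
wrist_force: [-0.4, -0.0, 0.5]
gripper_width: 0.047
```

```bash
python3 snap.py w3; python3 -c "
from h import *
s=observe();print(s['tcp_pos'],s['ee_rot'],s['wrist_force'],s['gripper_width'],ctrl.tips_ahead,s['joint_vel'].round(3))
im=cv2.imread('pics/w3.png');cv2.imwrite('pics/w3z.png',im)"
```

```text
[ 0.44937038 -0.22830616  0.12710049] [-0.14968881  0.98872073 -0.00473869 -0.00146042] [-0.39737004 -0.31649408 -0.41526985] 0.046938479547423 0.022 [ 0.003  0.007  0.004  0.003  0.002 -0.004 -0.002]
```

View pics/w3.png

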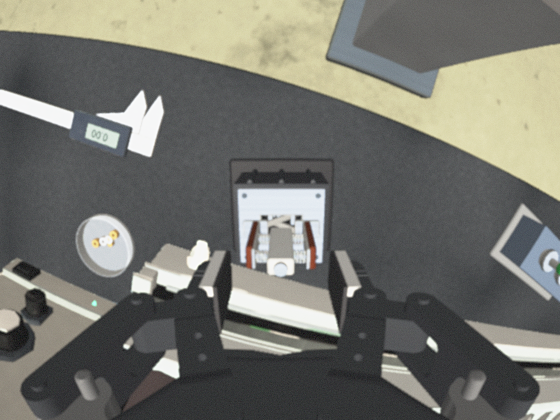

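Call:
carry_out(
  rows=[
    [-0.001,0,-0.02,0,0.55],
    [-0.001,0,-0.035,0,0.52],
    [-0.001,0,-0.042,0,0.5],
    [-0.001,0,-0.045,0,0.5],
    [-0.001,0,-0.045,0,0.5],
    [-0.001,0,-0.045,0,0.5],
  ],
)

```text
clock: 3.92
tcp_pos: [0.4486, -0.2284, 0.0825]
ee_rot: [-0.15, 0.989, -0.005, -0.001]
wrist_force: [0.1, 0.8, -0.1]
gripper_width: 0.0429
```

Call:
carry_out(
  rows=[
    [0,0,-0.001,0,0.48],
    [0,0,-0.002,0,0.48],
    [0,0,-0.003,0,0.48],
    [0,0,-0.003,0,0.48],
  ],
)

```text
clock: 4.42
tcp_pos: [0.4486, -0.2284, 0.0794]
ee_rot: [-0.15, 0.989, -0.005, -0.001]
wrist_force: [-0.4, -0.1, 0.3]
gripper_width: 0.0412
```

Call:
carry_out(
  rows=[
    [0,0,-0.0005,0,0.48],
    [0,0,-0.001,0,0.48],
    [0,0,-0.0015,0,0.48],
    [0,0,-0.002,0,0.48],
    [0,0,-0.002,0,0.48],
  ],
)

```text
clock: 5.05
tcp_pos: [0.4485, -0.2284, 0.0774]
ee_rot: [-0.15, 0.989, -0.005, -0.001]
wrist_force: [-0.7, -0.2, -0.9]
gripper_width: 0.0408
```

Call:
carry_out(
  rows=[
    [0,0,-0.0005,0,0.48],
    [0,0,-0.001,0,0.48],
    [0,0,-0.0015,0,0.48],
    [0,0,-0.002,0,0.48],
    [0,0,-0.002,0,0.48],
  ],
)

```text
clock: 5.68
tcp_pos: [0.4486, -0.2284, 0.0764]
ee_rot: [-0.15, 0.989, -0.005, -0.001]
wrist_force: [-1.7, 0.2, 11.4]
gripper_width: 0.0411
```

Call:
carry_out(
  rows=[
    [0,0,0.001,0,0.48],
    [0,0,0.0026,0,0.48],
    [0,0,0.0026,0,0.44],
  ],
  grip_force=8,
)

```text
clock: 6.05
tcp_pos: [0.4486, -0.2284, 0.0789]
ee_rot: [-0.15, 0.989, -0.005, -0.001]
wrist_force: [-0.3, 0.2, 0.2]
gripper_width: 0.0378
```

Call:
carry_out(
  rows=[
    [0,0,0,0,0.4],
    [0,0,0,0,0.36],
    [0,0,0,0,0.36],
    [0,0,0,0,0.36],
  ],
  grip_force=8,
)

```text
clock: 6.55
tcp_pos: [0.4486, -0.2282, 0.0792]
ee_rot: [-0.15, 0.989, -0.005, -0.001]
wrist_force: [-0.9, 0.5, 5.0]
gripper_width: 0.0343
```

Call:
carry_out(
  rows=[
    [0,0,0.0004,0,0.41],
    [0,0,0.0004,0,0.41],
    [0,0,0.0004,0,0.41],
  ],
  grip_force=8,
)

```text
clock: 6.92
tcp_pos: [0.4485, -0.2282, 0.0794]
ee_rot: [-0.15, 0.989, -0.005, -0.001]
wrist_force: [-0.4, 0.5, -0.6]
gripper_width: 0.0351
```

Call:
carry_out(
  rows=[
    [0,0,0,0,0.425],
    [0,0,0,0,0.425],
    [0,0,0,0,0.425],
  ],
  grip_force=8,
)

```text
clock: 7.3
tcp_pos: [0.4485, -0.2282, 0.0795]
ee_rot: [-0.15, 0.989, -0.005, -0.001]
wrist_force: [-0.2, -0.4, -0.9]
gripper_width: 0.0363
```

Call:
carry_out(
  rows=[
    [0,0,0,0,0.36],
    [0,0,0,0,0.36],
    [0,0,0,0,0.36],
    [0,0,0,0,0.36],
  ],
  grip_force=20,
)

```text
clock: 7.8
tcp_pos: [0.4485, -0.2279, 0.0798]
ee_rot: [-0.15, 0.989, -0.005, -0.001]
wrist_force: [-1.4, 0.2, 5.3]
gripper_width: 0.0335
```

Call:
carry_out(
  rows=[
    [0,0,0,0,0.36],
    [0,0,0,0,0.36],
    [0,0,0,0,0.36],
    [0,0,0,0,0.36],
  ],
  grip_force=8,
)

```text
clock: 8.3
tcp_pos: [0.4486, -0.228, 0.0798]
ee_rot: [-0.15, 0.989, -0.005, -0.001]
wrist_force: [-0.3, 0.7, 3.7]
gripper_width: 0.034
```

Call:
carry_out(
  rows=[
    [0,0,0.002,0,0.36],
    [0,0,0.006,0,0.36],
    [0,0,0.012,0,0.36],
    [0,0,0.02,0,0.36],
    [0,0,0.03,0,0.36],
    [0,0,0.04,0,0.36],
    [0,0,0.05,0,0.36],
    [0,0,0.058,0,0.36],
    [0,0,0.063,0,0.36],
    [0,0,0.065,0,0.36],
  ],
)

```text
clock: 9.55
tcp_pos: [0.4486, -0.228, 0.1451]
ee_rot: [-0.15, 0.989, -0.005, -0.001]
wrist_force: [0.0, -0.0, -0.6]
gripper_width: 0.0341
```

```bash
python3 snap.py w4; python3 -c "
from h import *
p,d=viewer.snapshot('scene');np.save('pics/s4.npy',d)
cv2.imwrite('pics/s4.png',cv2.resize(p[250:390,340:500,::-1],None,fx=4,fy=4,interpolation=cv2.INTER_CUBIC))
im=cv2.imread('pics/w4.png');cv2.imwrite('pics/w4z.png',cv2.resize(im[150:330,190:370],None,fx=3.3,fy=3.3,interpolation=cv2.INTER_CUBIC))"
```

```text
(no output)
```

View pics/s4.png

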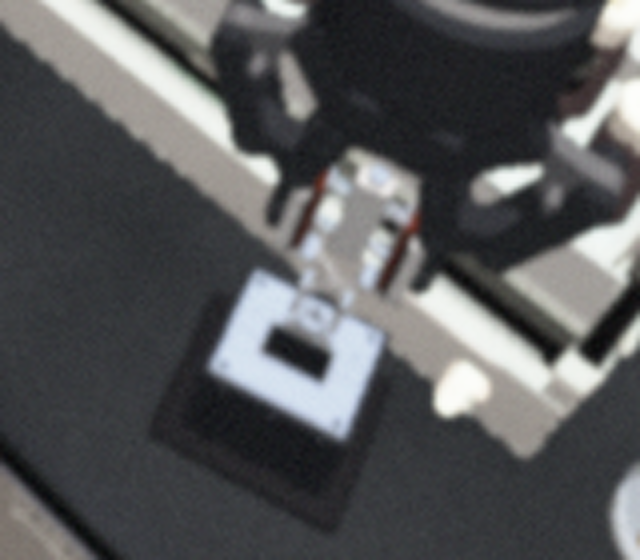

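View pics/w4z.png

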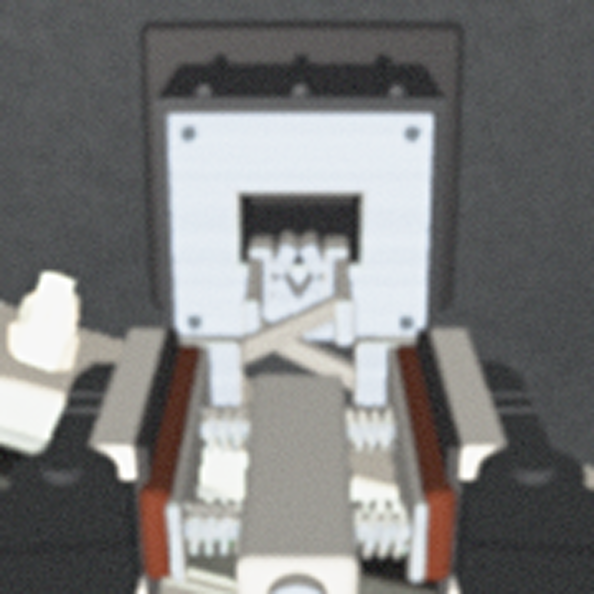

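Call:
carry_out(
  rows=[
    [-0.001,0.004,0.002,0,0.36],
    [-0.002,0.012,0.006,0,0.36],
    [-0.004,0.025,0.012,0,0.36],
    [-0.007,0.045,0.018,0,0.36],
    [-0.011,0.07,0.024,0,0.36],
    [-0.015,0.095,0.028,0,0.36],
    [-0.019,0.12,0.03,0,0.36],
    [-0.023,0.145,0.03,0,0.36],
    [-0.027,0.17,0.03,0,0.36],
    [-0.03,0.19,0.03,0,0.36],
  ],
)

```text
clock: 10.9
tcp_pos: [0.4179, -0.0355, 0.1754]
ee_rot: [-0.151, 0.989, -0.005, -0.001]
wrist_force: [1.1, 0.3, 0.2]
gripper_width: 0.0339
```

Call:
carry_out(
  rows=[
    [-0.003,0.02,0,0,0.36],
    [-0.006,0.034,0,0,0.36],
    [-0.007,0.044,0,0,0.36],
    [-0.007,0.05,0,0,0.36],
    [-0.007,0.0525,0,0,0.36],
    [-0.007,0.0525,0,0,0.36],
    [-0.007,0.0525,0,0,0.36],
  ],
)

```text
clock: 11.78
tcp_pos: [0.4108, 0.0165, 0.1753]
ee_rot: [-0.151, 0.989, -0.005, -0.001]
wrist_force: [1.0, -0.3, -1.3]
gripper_width: 0.0338
```

```bash
python3 snap.py w5; python3 -c "
from h import *
s=observe();print(s['tcp_pos'],s['ee_rot'],s['wrist_force'],s['gripper_width'],s['joint_vel'].round(3))
im=cv2.imread('pics/w5.png');cv2.imwrite('pics/w5z.png',cv2.resize(im[130:310,190:370],None,fx=3.3,fy=3.3,interpolation=cv2.INTER_CUBIC))"
```

```text
[0.41083616 0.01649937 0.17532402] [-1.50640577e-01  9.88575849e-01 -4.94674986e-03 -8.57887829e-04] [-0.6232261  -0.23805872 -0.64800162] 0.033872845667695904 [-0.001  0.    -0.001 -0.     0.001  0.002  0.   ]
```

View pics/w5z.png

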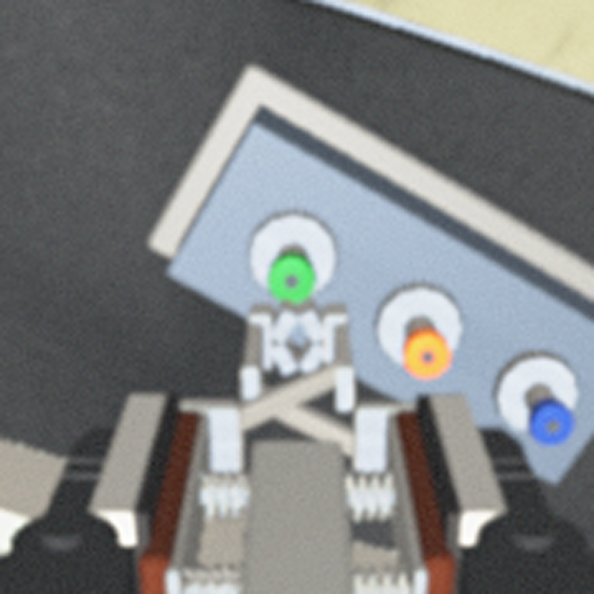

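```bash
python3 - <<'E'
from h import *; import pickle
s,d,c=pickle.load(open("pics/w5.pkl","rb"));im=cv2.imread("pics/w5.png").astype(int)
g=(im[...,1]>im[...,2]+50)&(im[...,1]>im[...,0]+50); g[:150]=0;g[250:]=0;g[:,:250]=0;g[:,320:]=0
ys,xs=np.nonzero(g);print("green px",xs.mean(),ys.mean(),len(xs))
M,K=c["mount"],c["mtx"]
print("head",wpix2z([(xs.mean(),ys.mean()-0.2),(278.5,214.2)],s,M,K,.068))
print("notch",wpix2z([(280.6,232.4)],s,M,K,.1095), "depth",d[228:236,276:286].round(3)[::3,::3])
print("jaw ext",wpix2z([(190+247/3.3,130+312/3.3),(190+350/3.3,130+312/3.3)],s,M,K,.1095))
R=Ro.from_quat(s["ee_rot"]).as_matrix();print("zaxis",R[:,2])
print("axis pt at tip",s["tcp_pos"]+R[:,2]*.0738)
# orange, blue
for nm,px in [("orange",(190+428/3.3,130+356/3.3)),("blue",(190+551/3.3,130+422/3.3))]: print(nm,wpix2z([px],s,M,K,.068))
E
```

```text
green px 277.9019607843137 213.90849673202615 153
head [[0.41206661 0.01463986 0.068     ]
 [0.412296   0.01517082 0.068     ]]
notch [[0.41044431 0.01648844 0.1095    ]] depth [[0.198 0.271 0.198 0.197]
 [0.198 0.272 0.273 0.199]
 [0.202 0.273 0.206 0.199]]
jaw ext [[0.40846456 0.00584437 0.1095    ]
 [0.40276903 0.0239221  0.1095    ]]
zaxis [-1.90548335e-04 -1.00738606e-02 -9.99949239e-01]
axis pt at tip [0.41081986 0.01572685 0.10154204]
orange [[0.42089981 0.05043309 0.068     ]]
blue [[0.42826727 0.08458832 0.068     ]]
```

Call:
carry_out(
  rows=[
    [0.0004,-0.0004,-0.003,0,0.36],
    [0.001,-0.001,-0.01,0,0.36],
    [0.0016,-0.0017,-0.017,0,0.36],
    [0.0016,-0.0017,-0.021,0,0.36],
    [0.0016,-0.0017,-0.021,0,0.3],
    [0.0016,-0.0017,-0.021,0,0.25],
    [0.0016,-0.0017,-0.021,0,0.2],
    [0.0016,-0.0017,-0.021,0,0.2],
    [0.0016,-0.0017,-0.021,0,0.2],
  ],
  grip_force=38,
)

```text
clock: 12.95
tcp_pos: [0.4125, 0.0148, 0.1544]
ee_rot: [-0.151, 0.989, -0.005, -0.001]
wrist_force: [-0.0, 0.5, -1.4]
gripper_width: 0.0185
```

```bash
python3 snap.py w6; python3 -c "
from h import *
s=observe();print(s['tcp_pos'],s['ee_rot'],s['wrist_force'],s['gripper_width'],s['joint_vel'].round(3))
im=cv2.imread('pics/w6.png');cv2.imwrite('pics/w6z.png',cv2.resize(im[150:290,210:350],None,fx=4.2,fy=4.2,interpolation=cv2.INTER_CUBIC))"
```

```text
[0.41247948 0.01477633 0.15441496] [-1.50594493e-01  9.88582972e-01 -4.94470261e-03 -7.45314550e-04] [ 0.22448616 -1.14240163 -1.21682621] 0.018429470222276038 [-0.003  0.001  0.002  0.002 -0.003 -0.001  0.   ]
```

View pics/w6z.png

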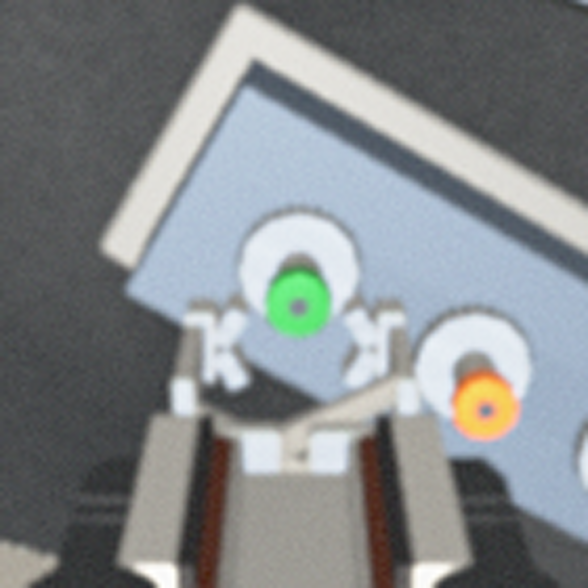

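```bash
python3 - <<'E'
from h import *; import pickle
s,d,c=pickle.load(open("pics/w6.pkl","rb"));M,K=c["mount"],c["mtx"]
def w3(px):
    u,v=int(round(px[0])),int(round(px[1])); o,r=wray([(u,v)],s,M,K); th=np.hypot(u-K[0,2],v-K[1,2])/K[0,0]
    return (o+r*(d[v,u]/np.cos(th)))[0]
for z in [(195,318),(200,325),(225,322),(395,318),(390,325),(365,320),(375,347),(215,345),(298,300),(290,300),(305,310)]:
    px=(210+z[0]/4.2,150+z[1]/4.2); print(z,w3(px).round(4))
zt=.1544-.0738+.008-.001
print(wpix2z([(210+p[0]/4.2,150+p[1]/4.2) for p in [(188,305),(402,305),(240,388),(350,386)]],s,M,K,zt).round(4))
print("head",wpix2z([(210+298/4.2,150+302/4.2)],s,M,K,.068))
E
```

```text
(195, 318) [ 0.4136 -0.0007  0.0861]
(200, 325) [0.4136 0.0007 0.0867]
(225, 322) [0.4123 0.0042 0.0872]
(395, 318) [0.4042 0.0274 0.0875]
(390, 325) [0.4048 0.0268 0.0883]
(365, 320) [0.4057 0.0233 0.087 ]
(375, 347) [0.4101 0.0262 0.0856]
(215, 345) [0.4173 0.0035 0.0837]
(298, 300) [0.4119 0.0149 0.0674]
(290, 300) [0.4122 0.0136 0.0675]
(305, 310) [0.4136 0.0168 0.0672]
[[ 0.4112 -0.002   0.0876]
 [ 0.4018  0.0276  0.0876]
 [ 0.4213  0.0089  0.0876]
 [ 0.4161  0.0244  0.0876]]
head [[0.41229988 0.01497756 0.068     ]]
```

Call:
carry_out(
  rows=[
    [0,0,-0.003,0,0.2],
    [0,0,-0.008,0,0.2],
    [0,0,-0.014,0,0.2],
    [0,0,-0.02,0,0.2],
    [0,0,-0.025,0,0.2],
    [0,0,-0.0275,0,0.2],
    [0,0,-0.028,0,0.2],
    [0,0,-0.028,0,0.2],
    [0,0,-0.028,0,0.2],
  ],
)

```text
clock: 14.12
tcp_pos: [0.4126, 0.0148, 0.1265]
ee_rot: [-0.151, 0.989, -0.005, -0.001]
wrist_force: [0.1, -0.3, -0.6]
gripper_width: 0.0174
```

```bash
python3 snap.py w7; python3 -c "
from h import *
s=observe();print(s['tcp_pos'],s['ee_rot'],s['wrist_force'],s['gripper_width'])
im=cv2.imread('pics/w7.png');cv2.imwrite('pics/w7z.png',cv2.resize(im[150:290,210:350],None,fx=4.2,fy=4.2,interpolation=cv2.INTER_CUBIC))"
```

```text
[0.41258773 0.01479266 0.12656348] [-1.50577361e-01  9.88585830e-01 -4.92042276e-03 -5.52683452e-04] [-0.56760648  0.04336467 -0.1984728 ] 0.018228886632137856
```

View pics/w7z.png

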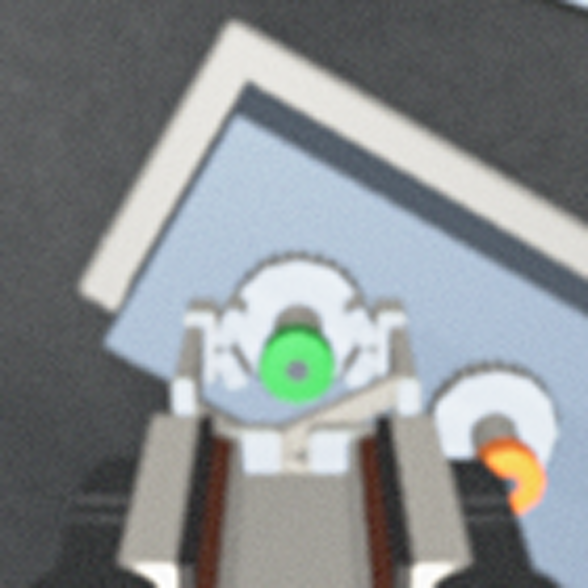

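Call:
carry_out(
  rows=[
    [0,0,0,0,0.24],
    [0,0,0,0,0.28],
    [0,0,0,0,0.32],
    [0,0,0,0,0.34],
    [0,0,0,0,0.34],
  ],
)

```text
clock: 14.8
tcp_pos: [0.4126, 0.0148, 0.1265]
ee_rot: [-0.151, 0.989, -0.005, -0.001]
wrist_force: [0.5, -0.4, -0.2]
gripper_width: 0.029
```

Call:
carry_out(
  rows=[
    [0,0,0,0,0.34],
    [0,0,0,0,0.34],
    [0,0,0,0,0.34],
    [0,0,0,0,0.34],
  ],
  grip_force=9,
)

```text
clock: 15.3
tcp_pos: [0.4126, 0.0148, 0.1265]
ee_rot: [-0.151, 0.989, -0.005, -0.001]
wrist_force: [0.3, 0.2, 0.5]
gripper_width: 0.029
```

```bash
python3 snap.py w8; python3 -c "
from h import *
s=observe();print(s['tcp_pos'],s['ee_rot'],s['wrist_force'],s['gripper_width'])
im=cv2.imread('pics/w8.png');cv2.imwrite('pics/w8z.png',cv2.resize(im[150:290,210:350],None,fx=4.2,fy=4.2,interpolation=cv2.INTER_CUBIC))"
```

```text
[0.41257519 0.01476041 0.12653857] [-1.50546351e-01  9.88590501e-01 -4.92745041e-03 -5.81864416e-04] [-0.32167933  0.26088711 -0.83302674] 0.029041950553052788
```

View pics/w8z.png

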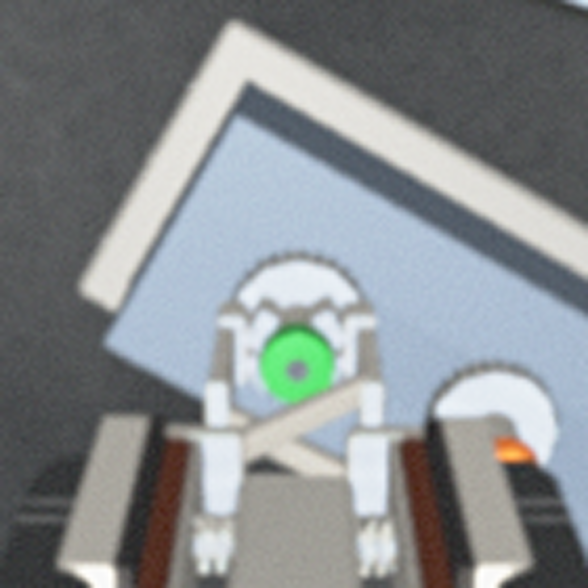

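Call:
carry_out(
  rows=[
    [0,0,0,0,0.355],
    [0,0,0,0,0.365],
    [0,0,0,0,0.375],
    [0,0,0,0,0.375],
  ],
  grip_force=9,
)

```text
clock: 15.85
tcp_pos: [0.4126, 0.0148, 0.1265]
ee_rot: [-0.151, 0.989, -0.005, -0.001]
wrist_force: [-0.7, -0.8, -1.0]
gripper_width: 0.0319
```

Call:
carry_out(
  rows=[
    [0,0,0,0,0.3],
    [0,0,0,0,0.3],
    [0,0,0,0,0.3],
    [0,0,0,0,0.3],
  ],
  grip_force=9,
)

```text
clock: 16.35
tcp_pos: [0.4126, 0.0148, 0.1265]
ee_rot: [-0.151, 0.989, -0.005, -0.001]
wrist_force: [0.1, -0.3, -1.2]
gripper_width: 0.0304
```

```bash
python3 snap.py w9; python3 -c "
from h import *
s=observe();print(s['tcp_pos'],s['ee_rot'],s['wrist_force'],s['gripper_width'])
im=cv2.imread('pics/w9.png');cv2.imwrite('pics/w9z.png',cv2.resize(im[150:290,210:350],None,fx=4.2,fy=4.2,interpolation=cv2.INTER_CUBIC))"
```

```text
[0.41258499 0.0147887  0.12652671] [-1.50576673e-01  9.88585952e-01 -4.91368475e-03 -5.79569108e-04] [ 0.47600298  1.03272363 -1.67401938] 0.030704934833128434
```

View pics/w9z.png

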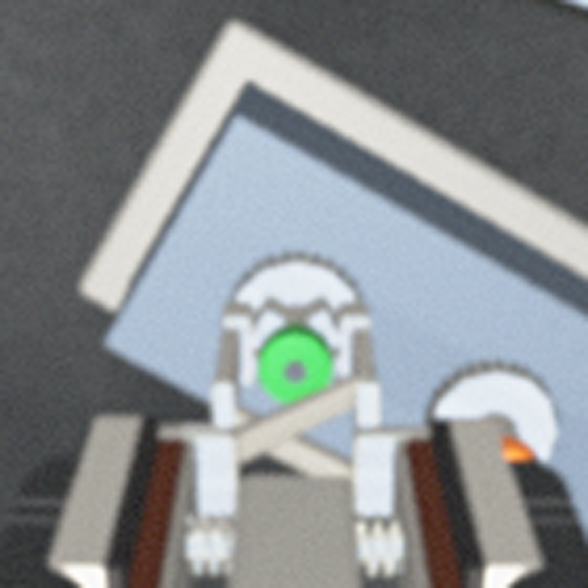

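Call:
carry_out(
  rows=[
    [0,0,0.001,0,0.3],
    [0,0,0.003,0,0.3],
    [0,0,0.007,0,0.3],
    [0,0,0.013,0,0.3],
    [0,0,0.021,0,0.3],
    [0,0,0.031,0,0.3],
    [0,0,0.041,0,0.3],
    [0,0,0.05,0,0.3],
    [0,0,0.056,0,0.3],
    [0,0,0.058,0,0.3],
  ],
)

```text
clock: 17.65
tcp_pos: [0.4127, 0.0148, 0.1849]
ee_rot: [-0.15, 0.989, -0.005, -0.0]
wrist_force: [-0.0, -0.1, -0.6]
gripper_width: 0.0307
```

```bash
python3 snap.py w10; python3 -c "
from h import *
s=observe();print(s['tcp_pos'],s['ee_rot'],s['wrist_force'],s['gripper_width'])
p,d=viewer.snapshot('scene')
a=cv2.resize(p[190:310,220:340,::-1],None,fx=4,fy=4,interpolation=cv2.INTER_CUBIC)
im=cv2.imread('pics/w10.png');b=cv2.resize(im[140:300,200:360],(480,480),interpolation=cv2.INTER_CUBIC);cv2.imwrite('pics/w10z.png',cv2.resize(np.hstack([a,b]),(800,400)))"
```

```text
[0.41267882 0.01472847 0.18487259] [-1.50437550e-01  9.88607182e-01 -4.92422362e-03 -3.66889018e-04] [ 0.67795132  0.19022703 -1.29504753] 0.03095569370104613
```

View pics/w10z.png

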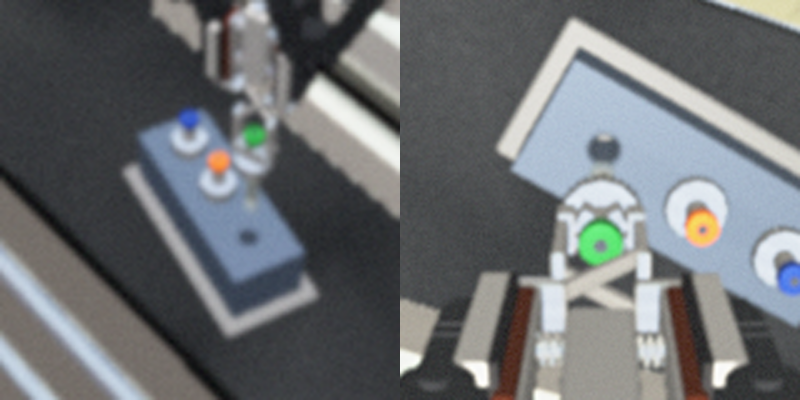

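Call:
carry_out(
  rows=[
    [0,0,0.003,0,0.3],
    [0,0,0.01,0,0.3],
    [0,0.001,0.018,0,0.3],
    [0.001,0.004,0.025,0,0.3],
    [0.003,0.012,0.029,0,0.3],
    [0.005,0.026,0.03,0,0.3],
    [0.008,0.046,0.03,0,0.3],
    [0.012,0.07,0.03,0,0.3],
    [0.016,0.096,0.03,0,0.3],
    [0.02,0.122,0.03,0,0.3],
  ],
)

```text
clock: 19.0
tcp_pos: [0.4325, 0.1388, 0.2145]
ee_rot: [-0.151, 0.989, -0.005, -0.001]
wrist_force: [1.4, -0.4, -0.6]
gripper_width: 0.0309
```

Call:
carry_out(
  rows=[
    [0.004,0.026,0,0,0.3],
    [0.008,0.052,0,0,0.3],
    [0.012,0.077,0,0,0.3],
    [0.017,0.102,0,0,0.3],
    [0.024,0.126,0,0,0.3],
    [0.034,0.149,0,0,0.3],
    [0.046,0.171,0,0,0.3],
    [0.058,0.189,0,0,0.3],
    [0.069,0.204,0,0,0.3],
    [0.079,0.216,0,0,0.3],
  ],
)

```text
clock: 20.25
tcp_pos: [0.5107, 0.3568, 0.2139]
ee_rot: [-0.152, 0.988, -0.005, -0.001]
wrist_force: [0.5, -0.3, -0.5]
gripper_width: 0.0309
```

Call:
carry_out(
  rows=[
    [0.008,0.006,0,0,0.3],
    [0.016,0.01,0,0,0.3],
    [0.023,0.013,0,0,0.3],
    [0.027,0.0137,0,0,0.3],
    [0.0293,0.0137,0,0,0.3],
    [0.0293,0.0137,0,0,0.3],
    [0.0293,0.0137,0,0,0.3],
    [0.0293,0.0137,0,0,0.3],
  ],
)

```text
clock: 21.25
tcp_pos: [0.5398, 0.3706, 0.214]
ee_rot: [-0.152, 0.988, -0.004, -0.001]
wrist_force: [0.0, 0.2, -0.8]
gripper_width: 0.0311
```

```bash
python3 snap.py w11; python3 -c "
from h import *
s=observe();print(s['tcp_pos'],s['ee_rot'],s['wrist_force'],s['gripper_width'],s['joint_vel'].round(3))
p,d=viewer.snapshot('scene')
a=cv2.resize(p[90:180,190:280,::-1],None,fx=6,fy=6,interpolation=cv2.INTER_CUBIC);cv2.imwrite('pics/s11.png',a)
im=cv2.imread('pics/w11.png');b=cv2.resize(im[140:280,210:350],None,fx=4.2,fy=4.2,interpolation=cv2.INTER_CUBIC);cv2.imwrite('pics/w11z.png',b)"
```

```text
[0.53985692 0.37057372 0.21399733] [-0.15200791  0.9883684  -0.00449349 -0.00114483] [-0.26818921 -0.1842597  -1.08679065] 0.03088001237992986 [ 0.001 -0.    -0.001 -0.003  0.    -0.002 -0.   ]
```

View pics/w11z.png

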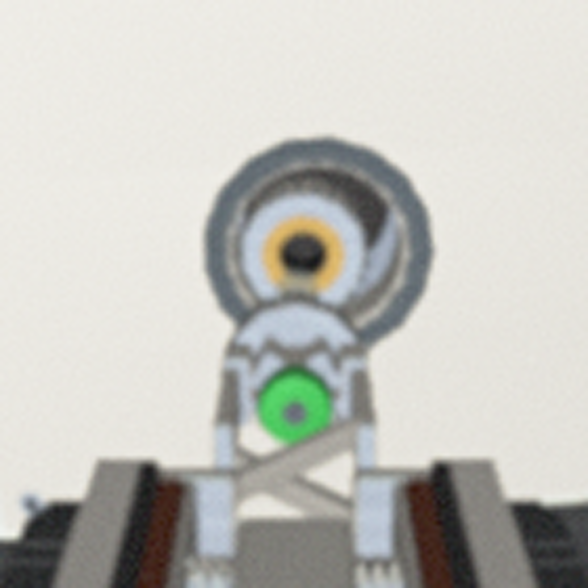

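View pics/s11.png

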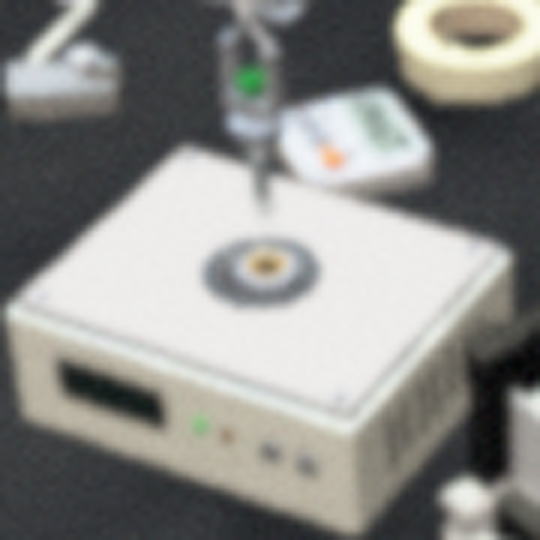

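```bash
cat > bore.py <<'E'
import sys; from h import *; import pickle
nm=sys.argv[1]; s,d,c=pickle.load(open(f"pics/{nm}.pkl","rb"));M,K=c["mount"],c["mtx"]
im=cv2.imread(f"pics/{nm}.png"); big=cv2.resize(im,None,fx=6,fy=6,interpolation=cv2.INTER_CUBIC)
h=cv2.cvtColor(big,cv2.COLOR_BGR2HSV)
def fit(m,nm2,z):
    m=m.astype(np.uint8); n,l,st,ce=cv2.connectedComponentsWithStats(m); i=1+np.argmax(st[1:,4]); cs,_=cv2.findContours((l==i).astype(np.uint8),cv2.RETR_EXTERNAL,cv2.CHAIN_APPROX_NONE)
    cc=max(cs,key=cv2.contourArea); hull=cv2.convexHull(cc); e=cv2.fitEllipse(hull); px=((e[0][0]+.5)/6-.5,(e[0][1]+.5)/6-.5)
    print(nm2,np.round(px,2),"ax",np.round(np.array(e[1])/6,2),"world",wpix2z([px],s,M,K,z)[0].round(4)); return px
sub=np.zeros(h.shape[:2],bool); sub[130*6:330*6,220*6:340*6]=1
zg=s["tcp_pos"][2]-.1205
fit(sub&(h[...,0]>12)&(h[...,0]<28)&(h[...,1]>70)&(h[...,2]>120),"ring",.069)
fit(sub&(h[...,0]>50)&(h[...,0]<75)&(h[...,1]>100),"green",zg+.062)
E
python3 bore.py w11; for i in 6 8 9 10; do echo $i; python3 bore.py w$i 2>&1 | grep green; python3 -c "
import pickle;s=pickle.load(open('pics/w$i.pkl','rb'))[0];print(s['tcp_pos'])"; done
```

```text
ring [281.73 200.33] ax [17.9  18.82] world [0.54   0.3714 0.069 ]
green [279.8  236.06] ax [17.04 17.24] world [0.5391 0.3701 0.1555]
6
green [280.57 221.56] ax [14.85 16.22] world [0.403  0.012  0.0959]
[0.41248858 0.01478565 0.15442012]
8
green [280.29 236.3 ] ax [17.13 17.97] world [0.412  0.0146 0.068 ]
[0.41258101 0.01477743 0.12654331]
9
green [279.76 236.4 ] ax [17.03 17.92] world [0.4121 0.0143 0.068 ]
[0.4125762  0.01477466 0.12653636]
10
green [279.55 236.75] ax [17.13 18.61] world [0.4125 0.0142 0.1264]
[0.41270177 0.0147548  0.18494462]
```

```bash
python3 - <<'E'
from h import *; import pickle
s,d,c=pickle.load(open("pics/w11.pkl","rb"));M,K=c["mount"],c["mtx"]
im=cv2.imread("pics/w11.png"); cv2.imwrite("pics/w11y.png",cv2.resize(im[185:225,260:305],None,fx=14,fy=14,interpolation=cv2.INTER_CUBIC))
for X in ([.5391,.3701,.0935],[.5398,.3706,.0935]): print(wproj(np.array(X),s,M,K), proj("scene",np.array(X)))
print(wpix2z([(281.4,207.4)],s,M,K,.0935))
# scene: bore px & glass
b=(190+266/6,90+263/6); g=(190+263/6,90+208/6); hd=(190+251/6,90+80/6)
print("scene bore",pix2z("scene",[b],.069),"glass",pix2z("scene",[g],.0935),"head",pix2z("scene",[hd],.154))
E
```

```text
[280.40746517 206.9086854 ] [232.78150587 125.53181141]
[280.75212058 207.92651299] [232.89644397 125.32495121]
[[0.53924478 0.37094921 0.0935    ]]
scene bore [[0.54124167 0.36975342 0.069     ]] glass [[0.5430585  0.37133931 0.0935    ]] head [[0.54001413 0.36761936 0.154     ]]
```

View pics/w11y.png

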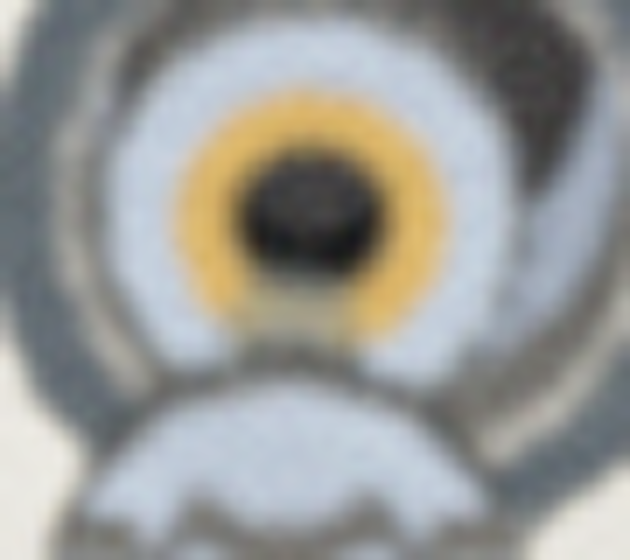

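```bash
python3 - <<'E'
from h import *; import pickle
s,d,c=pickle.load(open("pics/w11.pkl","rb"));M,K=c["mount"],c["mtx"]
print(wproj(np.array([[.54,.3714,.0935],[.541,.3714,.0935],[.54,.3724,.0935]]),s,M,K))
# glass end disc outlines for candidates
a=np.linspace(0,2*np.pi,60)
for cx,cy in [(.5395,.3703),(.5400,.3708),(.5405,.3712)]:
    P=np.stack([cx+.0036*np.cos(a),cy+.0036*np.sin(a),np.full(60,.0935)],1); q=wproj(P,s,M,K)
    print(cx,cy,"u",q[:,0].min(),q[:,0].max(),"vmin",q[:,1].min())
E
```

```text
[[281.66131912 208.46380799]
 [281.2710624  209.64563506]
 [282.89452902 208.83920004]]
0.5395 0.3703 u 275.83695772380526 285.1581102036087 vmin 202.96774913628724
0.54 0.3708 u 276.26246689258966 285.5772701358124 vmin 203.75404518735095
0.5405 0.3712 u 276.563971510555 285.87264666105847 vmin 204.50148869558308
```

Call:
carry_out(
  rows=[
    [0,0,-0.002,0,0.3],
    [0,0.0002,-0.006,0,0.3],
    [0,0.0003,-0.011,0,0.3],
    [0,0.0003,-0.016,0,0.3],
    [0,0.0003,-0.019,0,0.3],
    [0,0.0003,-0.02,0,0.3],
    [0,0.0003,-0.02,0,0.3],
    [0,0.0003,-0.02,0,0.3],
  ],
)

```text
clock: 22.35
tcp_pos: [0.54, 0.371, 0.1942]
ee_rot: [-0.152, 0.988, -0.004, -0.001]
wrist_force: [-0.2, 0.0, -0.6]
gripper_width: 0.0304
```

```bash
python3 snap.py w12; python3 bore.py w12; python3 -c "
from h import *
s=observe();print(s['tcp_pos'],s['ee_rot'],s['wrist_force'],s['gripper_width'])
p,d=viewer.snapshot('scene')
a=cv2.resize(p[105:155,205:260,::-1],(396,360),interpolation=cv2.INTER_CUBIC)
im=cv2.imread('pics/w12.png');b=cv2.resize(im[185:225,260:304],(396,360),interpolation=cv2.INTER_CUBIC);cv2.imwrite('pics/w12z.png',np.hstack([a,b]))"
```

```text
ring [281.19 206.1 ] ax [18.56 20.33] world [0.5398 0.3713 0.069 ]
green [279.8  236.13] ax [17.04 17.33] world [0.5393 0.3705 0.1357]
[0.54002559 0.37093027 0.19417973] [-1.51973843e-01  9.88374147e-01 -4.42837391e-03 -9.41831359e-04] [-0.34444233  0.70722785 -0.59669338] 0.030634207029448964
```

View pics/w12z.png

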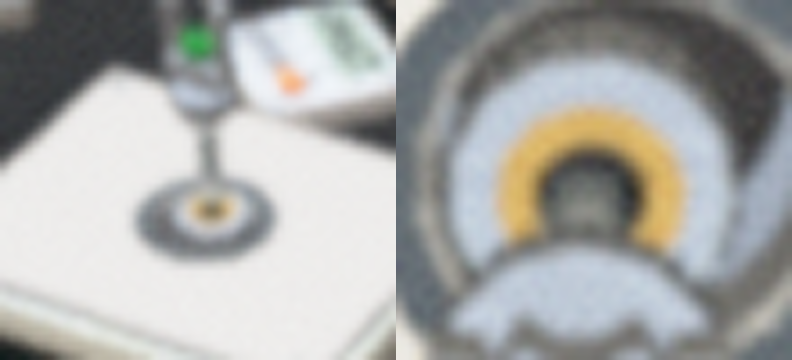

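Call:
carry_out(
  rows=[
    [0,0,-0.001,0,0.3],
    [0,0,-0.002,0,0.3],
    [0,0,-0.003,0,0.3],
    [0,0,-0.0035,0,0.3],
    [0,0,-0.0035,0,0.3],
  ],
)

```text
clock: 23.08
tcp_pos: [0.5399, 0.371, 0.1906]
ee_rot: [-0.152, 0.988, -0.004, -0.001]
wrist_force: [0.3, -0.5, -0.9]
gripper_width: 0.0305
```

Call:
carry_out(
  rows=[
    [0,0,-0.0003,0,0.3],
    [0,0,-0.0006,0,0.3],
    [0,0,-0.0006,0,0.3],
  ],
)

```text
clock: 23.45
tcp_pos: [0.54, 0.371, 0.19]
ee_rot: [-0.152, 0.988, -0.004, -0.001]
wrist_force: [0.2, -0.1, -1.2]
gripper_width: 0.0308
```

Call:
carry_out(
  rows=[
    [0,0,-0.0003,0,0.3],
    [0,0,-0.0005,0,0.3],
    [0,0,-0.0005,0,0.3],
  ],
)

```text
clock: 23.82
tcp_pos: [0.5399, 0.3709, 0.1895]
ee_rot: [-0.152, 0.988, -0.004, -0.001]
wrist_force: [-0.3, 0.2, -1.2]
gripper_width: 0.0306
```

Call:
carry_out(
  rows=[
    [0,0,-0.0003,0,0.3],
    [0,0,-0.0005,0,0.3],
    [0,0,-0.0005,0,0.3],
  ],
)

```text
clock: 24.2
tcp_pos: [0.5399, 0.3709, 0.189]
ee_rot: [-0.152, 0.988, -0.004, -0.001]
wrist_force: [-0.1, -0.8, -0.2]
gripper_width: 0.0306
```

Call:
carry_out(
  rows=[
    [0,0,-0.0003,0,0.3],
    [0,0,-0.0005,0,0.3],
    [0,0,-0.0005,0,0.3],
  ],
)

```text
clock: 24.58
tcp_pos: [0.5399, 0.3709, 0.1884]
ee_rot: [-0.152, 0.988, -0.004, -0.001]
wrist_force: [0.3, -0.2, -1.9]
gripper_width: 0.0309
```

Call:
carry_out(
  rows=[
    [0,0,-0.0003,0,0.3],
    [0,0,-0.0005,0,0.3],
    [0,0,-0.0005,0,0.3],
  ],
)

```text
clock: 24.95
tcp_pos: [0.5399, 0.3709, 0.1879]
ee_rot: [-0.152, 0.988, -0.005, -0.001]
wrist_force: [-1.4, 0.5, -1.0]
gripper_width: 0.031
```

Call:
carry_out(
  rows=[
    [0,0,-0.0004,0,0.3],
    [0,0,-0.0008,0,0.3],
    [0,0,-0.0008,0,0.3],
  ],
)

```text
clock: 25.32
tcp_pos: [0.5399, 0.3709, 0.187]
ee_rot: [-0.152, 0.988, -0.005, -0.001]
wrist_force: [-0.7, -0.7, -0.6]
gripper_width: 0.0312
```

Call:
carry_out(
  rows=[
    [0,0,-0.0004,0,0.3],
    [0,0,-0.0008,0,0.3],
    [0,0,-0.0008,0,0.3],
  ],
)

```text
clock: 25.7
tcp_pos: [0.5398, 0.3708, 0.1862]
ee_rot: [-0.152, 0.988, -0.005, -0.001]
wrist_force: [-0.3, 0.2, 0.0]
gripper_width: 0.0305
```

```bash
python3 snap.py w13; python3 bore.py w13; python3 -c "
from h import *
s=observe();print(s['tcp_pos'],s['ee_rot'],s['wrist_force'],s['gripper_width'])
p,d=viewer.snapshot('scene')
a=cv2.resize(p[105:155,205:260,::-1],(396,360),interpolation=cv2.INTER_CUBIC)
im=cv2.imread('pics/w13.png');b=cv2.resize(im[185:225,260:304],(396,360),interpolation=cv2.INTER_CUBIC);cv2.imwrite('pics/w13z.png',np.hstack([a,b]))"
```

```text
ring [281.34 209.08] ax [18.69 20.79] world [0.5396 0.3713 0.069 ]
green [279.77 236.08] ax [17.01 17.25] world [0.5391 0.3703 0.1277]
[0.53985212 0.3708532  0.18622452] [-0.15198596  0.98837149 -0.00454748 -0.0011776 ] [ 0.28974852 -0.62037844  0.16572495] 0.03109001750284085
```

View pics/w13z.png

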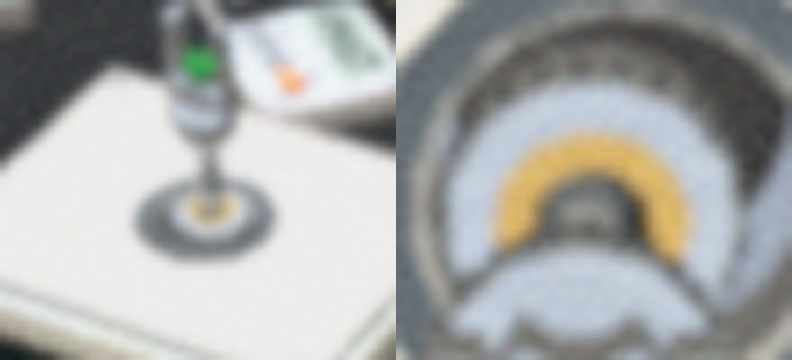

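Call:
carry_out(
  rows=[
    [0,0,-0.0004,0,0.3],
    [0,0,-0.0008,0,0.3],
    [0,0,-0.0008,0,0.3],
  ],
)

```text
clock: 26.18
tcp_pos: [0.5399, 0.3708, 0.1854]
ee_rot: [-0.152, 0.988, -0.005, -0.001]
wrist_force: [0.2, 0.2, -1.0]
gripper_width: 0.0306
```

Call:
carry_out(
  rows=[
    [0,0,-0.0005,0,0.3],
    [0,0,-0.001,0,0.3],
    [0,0,-0.001,0,0.3],
  ],
)

```text
clock: 26.55
tcp_pos: [0.5399, 0.3708, 0.1843]
ee_rot: [-0.152, 0.988, -0.005, -0.001]
wrist_force: [-0.2, -0.3, -1.9]
gripper_width: 0.031
```

Call:
carry_out(
  rows=[
    [0,0,-0.0005,0,0.3],
    [0,0,-0.001,0,0.3],
    [0,0,-0.001,0,0.3],
  ],
)

```text
clock: 26.92
tcp_pos: [0.5398, 0.3708, 0.1832]
ee_rot: [-0.152, 0.988, -0.005, -0.001]
wrist_force: [0.1, 0.0, -0.5]
gripper_width: 0.031
```

Call:
carry_out(
  rows=[
    [0,0,-0.001,0,0.3],
    [0,0,-0.002,0,0.3],
    [0,0,-0.0035,0,0.3],
    [0,0,-0.005,0,0.3],
    [0,0,-0.0065,0,0.3],
    [0,0,-0.0075,0,0.3],
    [0,0,-0.008,0,0.3],
  ],
)

```text
clock: 27.8
tcp_pos: [0.5398, 0.3708, 0.1752]
ee_rot: [-0.152, 0.988, -0.005, -0.001]
wrist_force: [-0.1, -0.5, -1.4]
gripper_width: 0.0307
```

Call:
carry_out(
  rows=[
    [0,0,-0.001,0,0.3],
    [0,0,-0.003,0,0.3],
    [0,0,-0.005,0,0.3],
    [0,0,-0.007,0,0.3],
    [0,0,-0.009,0,0.3],
    [0,0,-0.01,0,0.3],
    [0,0,-0.01,0,0.3],
  ],
)

```text
clock: 28.68
tcp_pos: [0.5398, 0.3707, 0.1651]
ee_rot: [-0.152, 0.988, -0.005, -0.001]
wrist_force: [-0.0, -0.0, -0.8]
gripper_width: 0.0309
```

```bash
python3 snap.py w14; python3 bore.py w14|grep green; python3 -c "
from h import *
s=observe();print(s['tcp_pos'],s['ee_rot'],s['wrist_force'],s['gripper_width'])
p,d=viewer.snapshot('scene')
a=cv2.resize(p[105:155,205:260,::-1],(396,360),interpolation=cv2.INTER_CUBIC)
im=cv2.imread('pics/w14.png');b=cv2.resize(im[185:249,246:316],(396,360),interpolation=cv2.INTER_CUBIC);cv2.imwrite('pics/w14z.png',np.hstack([a,b]))"
```

```text
green [279.56 236.43] ax [17.05 18.19] world [0.5393 0.3702 0.1066]
[0.53979132 0.37076115 0.16517783] [-0.15197467  0.98837264 -0.00463074 -0.00133248] [ 0.32713635  0.79395497 -1.30009854] 0.03083180007959709
```

View pics/w14z.png

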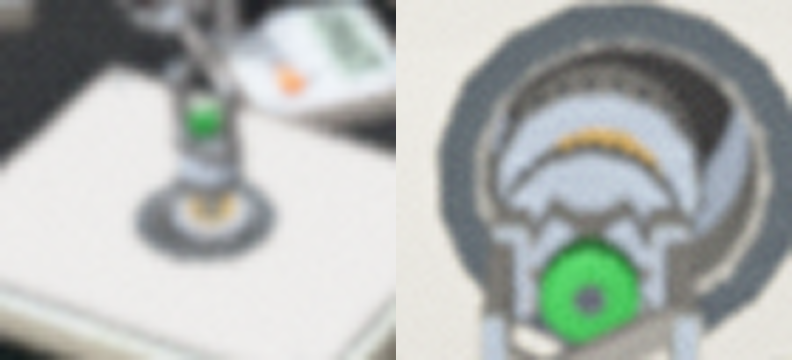

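Call:
carry_out(
  rows=[
    [0,0,-0.001,0,0.3],
    [0,0,-0.003,0,0.3],
    [0,0,-0.005,0,0.3],
    [0,0,-0.007,0,0.3],
    [0,0,-0.008,0,0.3],
    [0,0,-0.008,0,0.3],
  ],
)

```text
clock: 29.52
tcp_pos: [0.5398, 0.3707, 0.1571]
ee_rot: [-0.152, 0.988, -0.005, -0.001]
wrist_force: [-0.2, 0.0, -0.1]
gripper_width: 0.0309
```

Call:
carry_out(
  rows=[
    [0,0,-0.0005,0,0.3],
    [0,0,-0.001,0,0.3],
    [0,0,-0.0015,0,0.3],
    [0,0,-0.0015,0,0.3],
  ],
)

```text
clock: 30.02
tcp_pos: [0.5398, 0.3708, 0.1556]
ee_rot: [-0.152, 0.988, -0.005, -0.001]
wrist_force: [0.0, 0.4, -1.5]
gripper_width: 0.0308
```

Call:
carry_out(
  rows=[
    [0,0,-0.0005,0,0.3],
    [0,0,-0.001,0,0.3],
    [0,0,-0.001,0,0.3],
  ],
)

```text
clock: 30.4
tcp_pos: [0.5398, 0.3708, 0.1547]
ee_rot: [-0.152, 0.988, -0.005, -0.001]
wrist_force: [-0.0, -0.4, 0.6]
gripper_width: 0.0307
```

Call:
carry_out(
  rows=[
    [0,0,-0.0005,0,0.3],
    [0,0,-0.001,0,0.3],
    [0,0,-0.001,0,0.3],
  ],
)

```text
clock: 30.78
tcp_pos: [0.5398, 0.3708, 0.1537]
ee_rot: [-0.152, 0.988, -0.005, -0.001]
wrist_force: [-0.5, 0.5, 1.7]
gripper_width: 0.0312
```

Call:
carry_out(
  rows=[
    [0,0,-0.0005,0,0.3],
    [0,0,-0.001,0,0.3],
    [0,0,-0.001,0,0.3],
  ],
)

```text
clock: 31.15
tcp_pos: [0.54, 0.3709, 0.1531]
ee_rot: [-0.152, 0.988, -0.004, -0.001]
wrist_force: [-0.2, -0.1, 4.5]
gripper_width: 0.0307
```

Call:
carry_out(
  rows=[
    [0,0,-0.0005,0,0.3],
    [0,0,-0.001,0,0.3],
    [0,0,-0.001,0,0.3],
  ],
)

```text
clock: 31.52
tcp_pos: [0.5402, 0.3711, 0.1529]
ee_rot: [-0.152, 0.988, -0.004, -0.001]
wrist_force: [-1.4, -0.6, 6.2]
gripper_width: 0.0309
```

Call:
carry_out(
  rows=[
    [-0.0003,-0.0003,-0.001,0,0.3],
    [-0.0003,-0.0003,-0.0015,0,0.3],
    [-0.0003,-0.0003,-0.0015,0,0.3],
    [-0.0003,-0.0003,-0.0015,0,0.3],
  ],
)

```text
clock: 32.02
tcp_pos: [0.5401, 0.371, 0.1522]
ee_rot: [-0.152, 0.988, -0.004, -0.0]
wrist_force: [-1.1, -1.7, 6.5]
gripper_width: 0.0303
```

Call:
carry_out(
  rows=[
    [-0.0002,-0.0002,-0.001,0,0.3],
    [-0.0002,-0.0002,-0.0017,0,0.3],
    [-0.0002,-0.0002,-0.0017,0,0.3],
    [-0.0002,-0.0002,-0.0017,0,0.3],
  ],
)

```text
clock: 32.52
tcp_pos: [0.5401, 0.3709, 0.1513]
ee_rot: [-0.152, 0.988, -0.004, 0.0]
wrist_force: [-1.2, -1.5, 7.4]
gripper_width: 0.0308
```

View pics/w15z.png

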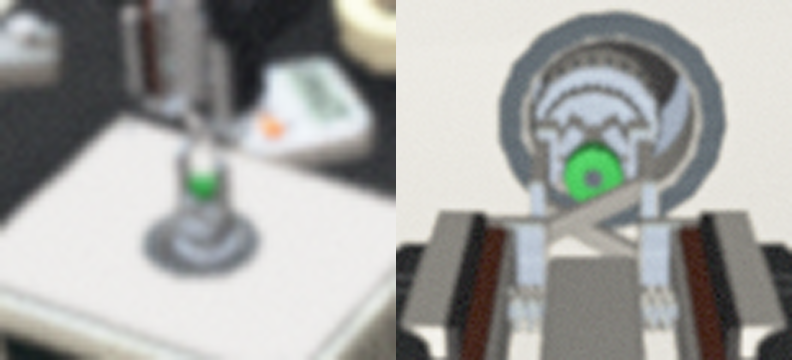

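```bash
cat > hz.py <<'E'
import sys,pickle; from h import *
for nm in sys.argv[1:]:
    s,d,c=pickle.load(open(f"pics/{nm}.pkl","rb"));M,K=c["mount"],c["mtx"]; im=cv2.imread(f"pics/{nm}.png").astype(int)
    g=(im[...,1]>im[...,2]+50)&(im[...,1]>im[...,0]+50); g[:180]=0;g[260:]=0;g[:,:262]=0;g[:,300:]=0
    g=cv2.erode(g.astype(np.uint8),np.ones((3,3)))>0
    v,u=np.nonzero(g); uv=np.stack([u,v],1); o,r=wray(uv,s,M,K); th=np.linalg.norm(uv-K[:2,2],axis=1)/K[0,0]
    P=o+r*(d[v,u]/np.cos(th))[:,None]; print(nm,len(u),"head med",np.median(P,0).round(4),"max z",np.percentile(P[:,2],[50,75,90]).round(4),"tcp-z",(s["tcp_pos"][2]-np.median(P[:,2])).round(4))
    # jaw/cap heights
    bx=d[185:260,262:300]
E
python3 hz.py w7 w8 w9 w10 w11 w12 w13 w14 w15
```

```text
w7 138 head med [0.4115 0.0143 0.0676] max z [0.0676 0.068  0.0685] tcp-z 0.0589
w8 134 head med [0.4115 0.0143 0.0677] max z [0.0677 0.0682 0.0686] tcp-z 0.0588
w9 129 head med [0.4116 0.0139 0.0676] max z [0.0676 0.0681 0.0685] tcp-z 0.0589
w10 133 head med [0.4121 0.0138 0.126 ] max z [0.126  0.1264 0.1268] tcp-z 0.059
w11 112 head med [0.5383 0.3696 0.1551] max z [0.1551 0.1555 0.1559] tcp-z 0.0589
w12 111 head med [0.5387 0.3701 0.1352] max z [0.1352 0.1356 0.136 ] tcp-z 0.059
w13 111 head med [0.5384 0.3699 0.1273] max z [0.1273 0.1276 0.128 ] tcp-z 0.0589
w14 116 head med [0.5386 0.3698 0.1062] max z [0.1062 0.1065 0.1067] tcp-z 0.0589
w15 108 head med [0.5385 0.3695 0.0947] max z [0.0947 0.0951 0.0954] tcp-z 0.0565
```

Call:
carry_out(
  rows=[
    [-0.0002,-0.0001,-0.001,0,0.3],
    [-0.0002,-0.0001,-0.0017,0,0.3],
    [-0.0002,-0.0001,-0.0021,0,0.3],
    [-0.0002,-0.0001,-0.0023,0,0.3],
    [-0.0002,-0.0001,-0.0023,0,0.3],
  ],
)

```text
clock: 33.25
tcp_pos: [0.5401, 0.371, 0.1498]
ee_rot: [-0.152, 0.988, -0.004, 0.0]
wrist_force: [-1.2, -0.5, 6.4]
gripper_width: 0.0309
```

Call:
carry_out(
  rows=[
    [-0.0002,-0.0001,-0.001,0,0.3],
    [-0.0002,-0.0001,-0.0016,0,0.3],
    [-0.0002,-0.0001,-0.0018,0,0.3],
    [-0.0002,-0.0001,-0.0018,0,0.3],
  ],
)

```text
clock: 33.75
tcp_pos: [0.54, 0.371, 0.1488]
ee_rot: [-0.152, 0.988, -0.004, 0.001]
wrist_force: [-1.1, -1.2, 8.1]
gripper_width: 0.0309
```

```bash
bash look.sh w16; python3 hz.py w16
```

```text
33.8 [0.53998454 0.37095451 0.14876346] [-1.51729148e-01  9.88414217e-01 -3.86987238e-03  7.90686660e-04] [-1.15223883 -2.25406162  7.77808623] 0.030790142332089477
w16 109 head med [0.5382 0.3695 0.0923] max z [0.0923 0.0926 0.0932] tcp-z 0.0565Traceback (most recent call last):
  File "bore.py", line 11, in <module>
    fit(sub&(h[...,0]>12)&(h[...,0]<28)&(h[...,1]>70)&(h[...,2]>120),"ring",.069)
    ~~~^^^^^^^^^^^^^^^^^^^^^^^^^^^^^^^^^^^^^^^^^^^^^^^^^^^^^^^^^^^^^^^^^^^^^^^^^^
  File "bore.py", line 6, in fit
    m=m.astype(np.uint8); n,l,st,ce=cv2.connectedComponentsWithStats(m); i=1+np.argmax(st[1:,4]); cs,_=cv2.findContours((l==i).astype(np.uint8),cv2.RETR_EXTERNAL,cv2.CHAIN_APPROX_NONE)
                                                                             ~~~~~~~~~^^^^^^^^^^
    return _wrapfunc(a, 'argmax', axis=axis, out=out, **kwds)
    return bound(*args, **kwds)
ValueError: attempt to get argmax of an empty sequence
```

Call:
carry_out(
  rows=[
    [0,0,-0.001,0,0.3],
    [0,0,-0.0016,0,0.3],
    [0,0,-0.0017,0,0.3],
    [0,0,-0.0017,0,0.3],
  ],
)

```text
clock: 34.35
tcp_pos: [0.5401, 0.371, 0.148]
ee_rot: [-0.152, 0.988, -0.004, 0.001]
wrist_force: [-1.5, -1.4, 8.5]
gripper_width: 0.031
```

Call:
carry_out(
  rows=[
    [0,0,-0.001,0,0.3],
    [0,0,-0.0015,0,0.3],
    [0,0,-0.0015,0,0.3],
  ],
)

```text
clock: 34.72
tcp_pos: [0.5403, 0.3712, 0.1479]
ee_rot: [-0.152, 0.988, -0.004, 0.002]
wrist_force: [-1.6, -2.7, 11.8]
gripper_width: 0.0311
```

```bash
bash look.sh w17 2>/dev/null; python3 hz.py w17
```

```text
34.775 [0.54027947 0.37116721 0.14791456] [-0.15162125  0.98843029 -0.00375237  0.00157219] [-0.84351609 -1.9707755  10.91427508] 0.030706777848896822
w17 105 head med [0.5387 0.3697 0.0916] max z [0.0916 0.0919 0.0922] tcp-z 0.0564
```

View pics/w17z.png

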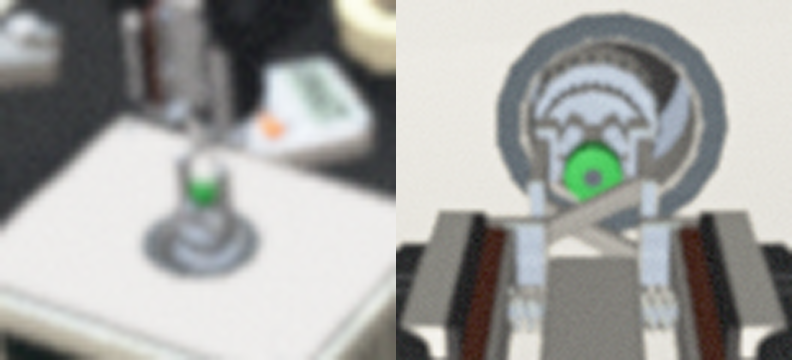

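Call:
carry_out(
  rows=[
    [0,0,0.0002,0,0.3],
    [0,0,0.0005,0,0.3],
    [0,0,0.0005,0,0.3],
  ],
)

```text
clock: 35.2
tcp_pos: [0.5403, 0.3712, 0.1482]
ee_rot: [-0.152, 0.988, -0.004, 0.001]
wrist_force: [-1.2, 0.1, 1.7]
gripper_width: 0.0308
```

Call:
carry_out(
  rows=[
    [0,0,0.0005,0,0.33],
    [0,0,0.001,0,0.3],
    [0,0,0.0013,0,0.27],
    [0,0,0.0016,0,0.24],
    [0,0,0.002,0,0.2],
    [0,0,0.002,0,0.2],
    [0,0,0.002,0,0.2],
    [0,0,0.002,0,0.2],
  ],
  grip_force=38,
)

```text
clock: 36.2
tcp_pos: [0.5403, 0.3712, 0.1502]
ee_rot: [-0.152, 0.988, -0.004, 0.001]
wrist_force: [-0.5, 0.1, -0.5]
gripper_width: 0.0183
```

```bash
bash look.sh w18 2>/dev/null; python3 hz.py w18
```

```text
36.25 [0.54029814 0.3711415  0.15018256] [-0.15157242  0.98843789 -0.00375541  0.00149434] [-0.13933512  0.28807978 -1.83120121] 0.018208330427890915
w18 120 head med [0.5395 0.3705 0.0917] max z [0.0917 0.092  0.0924] tcp-z 0.0585
```

View pics/w18z.png

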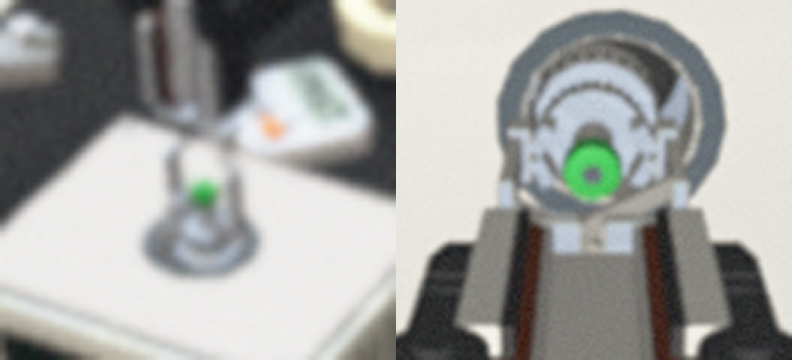

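Call:
carry_out(
  rows=[
    [0,0,0.002,0,0.2],
    [0,0,0.005,0,0.2],
    [0,0,0.01,0,0.2],
    [0,0,0.017,0,0.2],
    [0,0,0.026,0,0.2],
    [0,0,0.036,0,0.2],
    [0,0,0.046,0,0.2],
    [0,0,0.055,0,0.2],
    [0,0,0.06,0,0.2],
    [0,0,0.06,0,0.2],
  ],
)

```text
clock: 37.55
tcp_pos: [0.5404, 0.3713, 0.2106]
ee_rot: [-0.152, 0.988, -0.004, 0.002]
wrist_force: [0.0, -0.1, -1.2]
gripper_width: 0.018
```

```bash
bash look.sh w19 2>/dev/null; python3 - <<'E'
import cv2,numpy as np
im=cv2.imread('pics/w19.png'); cv2.imwrite('pics/w19q.png',cv2.resize(im[130:300,200:370],None,fx=3.5,fy=3.5,interpolation=cv2.INTER_CUBIC))
E
```

```text
37.6 [0.54022895 0.37112973 0.21016665] [-0.15158945  0.98843527 -0.003772    0.00146019] [ 0.79946462 -0.0242548  -1.25218687] 0.018220997896717075
```

View pics/w19q.png

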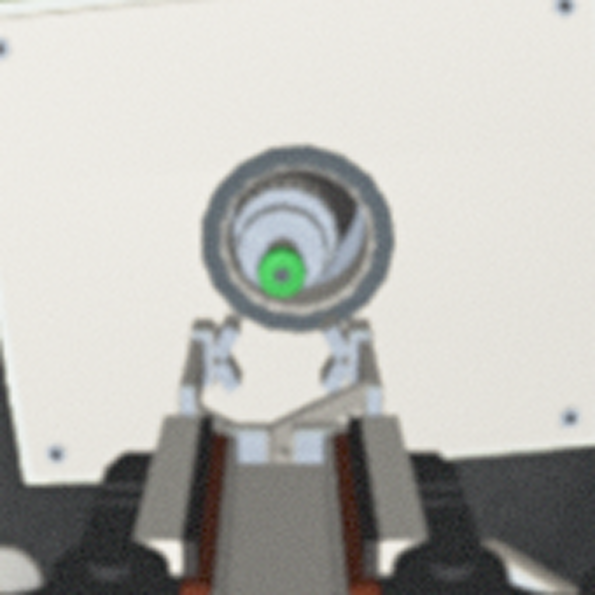

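Call:
carry_out(
  rows=[
    [-0.003,-0.003,0,0,0.24],
    [-0.009,-0.009,0,0,0.28],
    [-0.019,-0.019,0,0,0.32],
    [-0.032,-0.032,0,0,0.35],
    [-0.048,-0.05,0,0,0.37],
    [-0.064,-0.07,0,0,0.385],
    [-0.078,-0.092,0,0,0.385],
    [-0.09,-0.116,0,0,0.385],
    [-0.099,-0.141,0,0,0.385],
    [-0.105,-0.167,0,0,0.385],
  ],
)

```text
clock: 38.9
tcp_pos: [0.4341, 0.2029, 0.21]
ee_rot: [-0.152, 0.988, -0.004, 0.001]
wrist_force: [0.2, -0.4, -0.4]
gripper_width: 0.0329
```

Call:
carry_out(
  rows=[
    [-0.003,-0.026,0,0,0.385],
    [-0.005,-0.053,0,0,0.385],
    [-0.006,-0.08,0,0,0.385],
    [-0.006,-0.108,0,0,0.385],
    [-0.005,-0.136,0,0,0.385],
    [-0.003,-0.164,0,0,0.385],
    [0,-0.192,0,0,0.385],
    [0.002,-0.22,0,0,0.385],
    [0.004,-0.248,0,0,0.385],
    [0.006,-0.276,0,0,0.385],
  ],
)

```text
clock: 40.15
tcp_pos: [0.4396, -0.0741, 0.2102]
ee_rot: [-0.152, 0.988, -0.004, 0.001]
wrist_force: [1.1, 0.3, -1.3]
gripper_width: 0.0327
```

Call:
carry_out(
  rows=[
    [0.002,-0.027,0,0,0.385],
    [0.004,-0.054,0,0,0.385],
    [0.006,-0.08,0,0,0.385],
    [0.007,-0.104,0,0,0.385],
    [0.008,-0.124,-0.005,0,0.385],
    [0.0085,-0.14,-0.012,0,0.385],
    [0.009,-0.149,-0.02,0,0.385],
    [0.009,-0.153,-0.028,0,0.385],
    [0.009,-0.154,-0.034,0,0.385],
    [0.009,-0.154,-0.035,0,0.385],
  ],
)

```text
clock: 41.4
tcp_pos: [0.4484, -0.2274, 0.1747]
ee_rot: [-0.152, 0.988, -0.004, 0.001]
wrist_force: [-0.3, -0.7, -0.9]
gripper_width: 0.0329
```

Call:
carry_out(
  rows=[
    [0,0,0,0,0.385],
    [0,0,0,0,0.385],
  ],
)

```text
clock: 41.65
tcp_pos: [0.4487, -0.227, 0.1749]
ee_rot: [-0.153, 0.988, -0.004, 0.001]
wrist_force: [0.1, 0.4, -0.7]
gripper_width: 0.0331
```

```bash
python3 snap.py w20; python3 - <<'E'
from h import *
s=observe();print(s['clock'],s['tcp_pos'],s['ee_rot'],s['wrist_force'],s['gripper_width'])
im=cv2.imread('pics/w20.png'); cv2.imwrite('pics/w20q.png',cv2.resize(im[150:320,200:370],None,fx=3.5,fy=3.5,interpolation=cv2.INTER_CUBIC))
p,d=viewer.snapshot('scene');cv2.imwrite('pics/s20.png',cv2.resize(p[250:390,340:500,::-1],None,fx=4,fy=4,interpolation=cv2.INTER_CUBIC))
E
```

```text
41.7 [ 0.4486528  -0.22715027  0.17496147] [-1.52575763e-01  9.88284193e-01 -3.74964813e-03  9.65017666e-04] [-0.10612944 -0.16332226 -0.92568566] 0.03296987414307048
```

View pics/w20q.png

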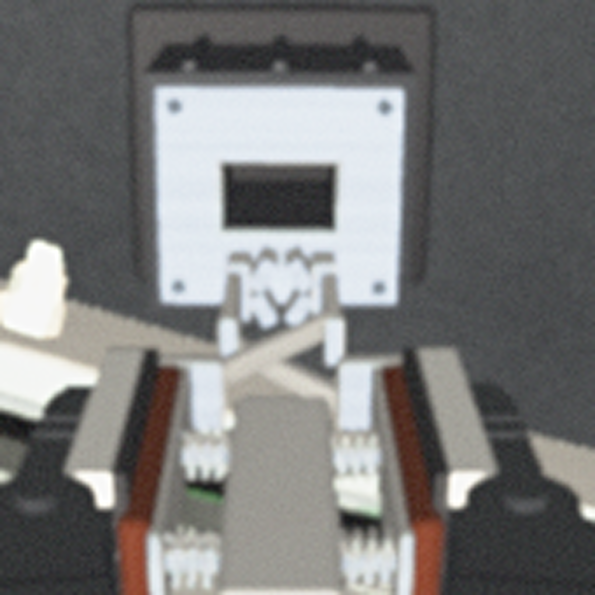

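View pics/s20.png

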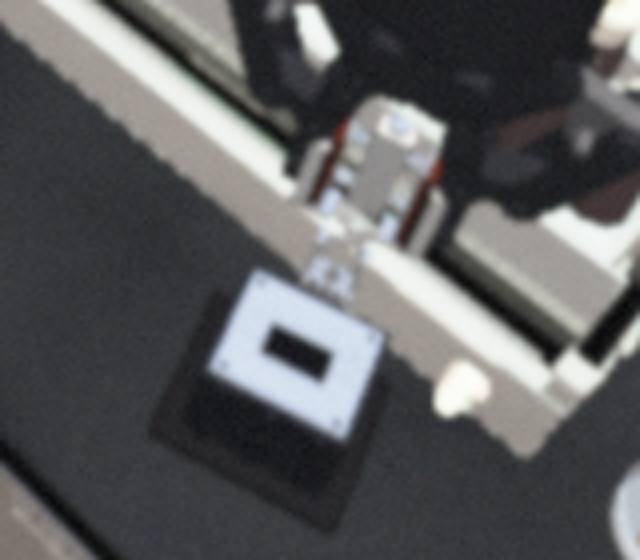

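```bash
python3 - <<'E'
from h import *; import pickle
def run(nm,z,slot,jaws,f,off,dz):
    s,d,c=pickle.load(open(f"pics/{nm}.pkl","rb"));M,K=c["mount"],c["mtx"]
    P=lambda L:[(off[0]+p[0]/f,off[1]+p[1]/f) for p in L]
    if slot: S=wpix2z(P(slot),s,M,K,.052); print(nm,"slot",S.round(4).tolist(),"ctr",S.mean(0).round(4))
    # jaw depth
    for p in P(jaws):
        u,v=int(round(p[0])),int(round(p[1]))+2
        th=np.hypot(u-K[0,2],v-K[1,2])/K[0,0];o,r=wray([(u,v)],s,M,K);print("  depthpt",(o+r*(d[v,u]/np.cos(th)))[0].round(4))
    J=wpix2z(P(jaws),s,M,K,s["tcp_pos"][2]-dz); m=J.mean(0); yaw=np.radians(17.2)
    print("  jaws",J.round(4).tolist(),"axis",(m[:2]+.0065*np.array([np.cos(yaw),np.sin(yaw)])).round(4),"tcp",s["tcp_pos"].round(4), "axis-tcp",(m[:2]+.0065*np.array([np.cos(yaw),np.sin(yaw)])-s["tcp_pos"][:2]).round(4))
run("w4",0,None,[(250,238),(349,238)],3.3,(190,150),.0658)
run("w20",0,[(222,165),(335,165),(337,228),(223,228)],[(230,257),(333,257)],3.5,(200,150),.0655)
E
```

```text
depthpt [ 0.4469 -0.2379  0.0756]
  depthpt [ 0.4537 -0.2146  0.037 ]
  jaws [[0.4445, -0.2386, 0.0793], [0.4391, -0.2213, 0.0793]] axis [ 0.448 -0.228] tcp [ 0.4486 -0.228   0.1451] axis-tcp [-0.0006  0.    ]
w20 slot [[0.4456, -0.2419, 0.052], [0.438, -0.2181, 0.052], [0.4518, -0.2131, 0.052], [0.4595, -0.2375, 0.052]] ctr [ 0.4487 -0.2277  0.052 ]
  depthpt [ 0.4467 -0.2367  0.1087]
  depthpt [ 0.4417 -0.2197  0.1076]
  jaws [[0.4456, -0.2372, 0.1094], [0.4402, -0.2202, 0.1094]] axis [ 0.4491 -0.2268] tcp [ 0.4487 -0.227   0.1749] axis-tcp [0.0004 0.0002]
```

Call:
carry_out(
  rows=[
    [-0.0001,-0.0004,-0.003,-0.1,0.385],
    [-0.0003,-0.0009,-0.009,-0.3,0.385],
    [-0.0003,-0.0009,-0.018,-0.3,0.385],
    [-0.0003,-0.0009,-0.027,-0.3,0.385],
    [-0.0003,-0.0009,-0.034,-0.3,0.385],
    [-0.0003,-0.0009,-0.038,-0.3,0.385],
    [-0.0003,-0.0009,-0.04,-0.3,0.385],
    [-0.0003,-0.0009,-0.04,-0.3,0.385],
  ],
)

```text
clock: 42.75
tcp_pos: [0.4484, -0.2281, 0.1349]
ee_rot: [-0.15, 0.989, -0.004, 0.001]
wrist_force: [0.0, -1.4, 0.3]
gripper_width: 0.0326
```

```bash
python3 snap.py w21; python3 - <<'E'
from h import *
s=observe();print(s['clock'],s['tcp_pos'],s['ee_rot'],s['wrist_force'],s['gripper_width'])
im=cv2.imread('pics/w21.png'); cv2.imwrite('pics/w21q.png',cv2.resize(im[150:320,200:370],None,fx=3.5,fy=3.5,interpolation=cv2.INTER_CUBIC))
E
```

```text
42.8 [ 0.4484154  -0.22819068  0.13506017] [-0.14990276  0.98869265 -0.00385883  0.00105639] [ 0.53097698 -0.29370487 -0.91339535] 0.03303290290941452
```

View pics/w21q.png

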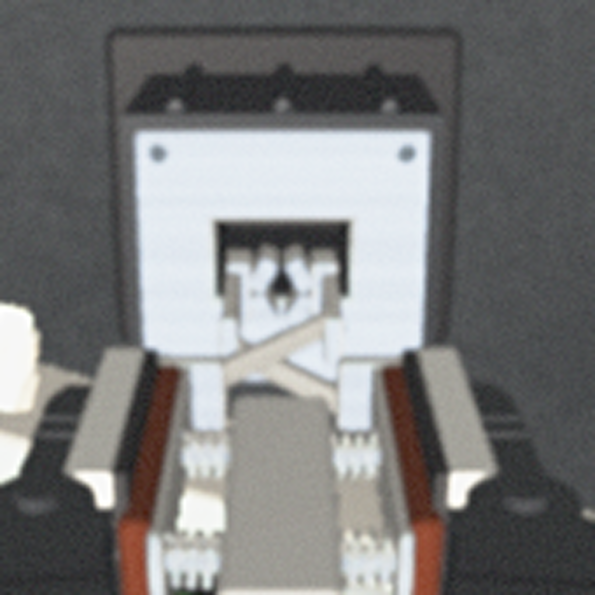

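Call:
carry_out(
  rows=[
    [0.0001,0,-0.002,0,0.385],
    [0.0001,0,-0.005,0,0.385],
    [0.0001,0,-0.008,0,0.385],
    [0.0001,0,-0.011,0,0.385],
    [0.0001,0,-0.014,0,0.385],
    [0.0001,0,-0.015,0,0.385],
  ],
)

```text
clock: 43.55
tcp_pos: [0.4484, -0.2281, 0.1198]
ee_rot: [-0.15, 0.989, -0.004, 0.001]
wrist_force: [0.9, -0.0, 0.7]
gripper_width: 0.0328
```

Call:
carry_out(
  rows=[
    [0,0,-0.002,0,0.385],
    [0,0,-0.006,0,0.385],
    [0,0,-0.011,0,0.385],
    [0,0,-0.016,0,0.385],
    [0,0,-0.02,0,0.385],
    [0,0,-0.023,0,0.385],
    [0,0,-0.024,0,0.385],
  ],
)

```text
clock: 44.42
tcp_pos: [0.4484, -0.2281, 0.0956]
ee_rot: [-0.15, 0.989, -0.004, 0.001]
wrist_force: [-0.0, -0.4, -0.9]
gripper_width: 0.0331
```

Call:
carry_out(
  rows=[
    [0,0,-0.002,0,0.385],
    [0,0,-0.005,0,0.385],
    [0,0,-0.008,0,0.385],
    [0,0,-0.011,0,0.385],
    [0,0,-0.013,0,0.385],
    [0,0,-0.0135,0,0.385],
  ],
)

```text
clock: 45.18
tcp_pos: [0.4483, -0.228, 0.0819]
ee_rot: [-0.15, 0.989, -0.004, 0.001]
wrist_force: [-0.0, -0.2, -0.0]
gripper_width: 0.033
```

Call:
carry_out(
  rows=[
    [0,0,-0.0005,0,0.385],
    [0,0,-0.0012,0,0.385],
    [0,0,-0.0015,0,0.385],
    [0,0,-0.0015,0,0.385],
  ],
)

```text
clock: 45.68
tcp_pos: [0.4483, -0.228, 0.0804]
ee_rot: [-0.15, 0.989, -0.004, 0.001]
wrist_force: [0.6, 0.4, -0.7]
gripper_width: 0.033
```

Call:
carry_out(
  rows=[
    [0,0,-0.0005,0,0.385],
    [0,0,-0.001,0,0.385],
    [0,0,-0.001,0,0.385],
  ],
)

```text
clock: 46.05
tcp_pos: [0.4485, -0.2281, 0.0799]
ee_rot: [-0.15, 0.989, -0.004, 0.001]
wrist_force: [-1.1, 0.2, 4.6]
gripper_width: 0.033
```

Call:
carry_out(
  rows=[
    [0,0,-0.0005,0,0.385],
    [0,0,-0.001,0,0.385],
    [0,0,-0.001,0,0.385],
  ],
)

```text
clock: 46.42
tcp_pos: [0.4485, -0.2281, 0.0799]
ee_rot: [-0.15, 0.989, -0.004, 0.001]
wrist_force: [-1.3, 0.8, 10.3]
gripper_width: 0.0327
```

Call:
carry_out(
  rows=[
    [0,0,0,0,0.385],
    [0,0,0,0,0.42],
    [0,0,0,0,0.46],
    [0,0,0,0,0.52],
    [0,0,0,0,0.56],
    [0,0,0,0,0.56],
  ],
)

```text
clock: 47.18
tcp_pos: [0.4485, -0.2281, 0.0798]
ee_rot: [-0.15, 0.989, -0.004, 0.001]
wrist_force: [-0.3, -0.1, -0.1]
gripper_width: 0.0479
```

Call:
carry_out(
  rows=[
    [0,0,0.002,0,0.56],
    [0,0,0.006,0,0.56],
    [0,0,0.014,0,0.56],
    [0,0,0.026,0,0.56],
    [0,0,0.042,0,0.56],
    [0,0,0.06,0,0.56],
    [0,0,0.08,0,0.6],
    [0,0,0.095,0,0.7],
    [0,0,0.1,0,0.8],
    [0,0,0.1,0,0.8],
  ],
)

```text
clock: 48.42
tcp_pos: [0.4485, -0.2282, 0.1802]
ee_rot: [-0.15, 0.989, -0.005, 0.001]
wrist_force: [1.0, -0.1, 0.2]
gripper_width: 0.0682
```

```bash
python3 snap.py w22; python3 - <<'E'
from h import *
s=observe();print(s['clock'],s['tcp_pos'],s['wrist_force'],s['gripper_width'])
im=cv2.imread('pics/w22.png'); a=cv2.resize(im[130:300,200:370],(400,400),interpolation=cv2.INTER_CUBIC)
p,d=viewer.snapshot('scene'); b=cv2.resize(p[80:180,180:280,::-1],(400,400),interpolation=cv2.INTER_CUBIC)
cv2.imwrite('pics/w22q.png',np.hstack([a,b]));cv2.imwrite('pics/s22.png',p[:,:,::-1])
E
```

```text
48.475 [ 0.4482983  -0.22811044  0.17977916] [-0.38223482 -0.67018667 -0.42436196] 0.06820130277702209
```

View pics/w22q.png

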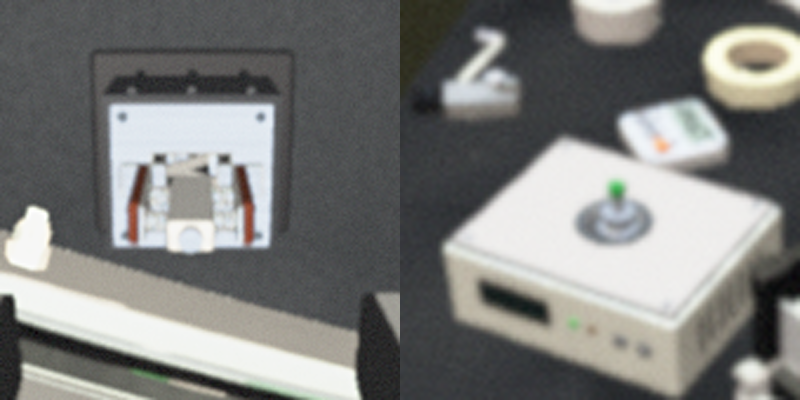

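View pics/s22.png

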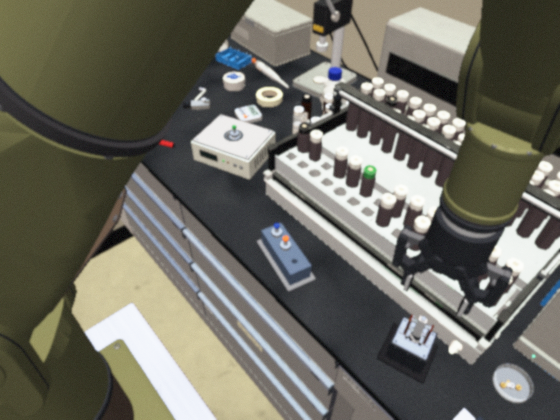

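The pictures show the tweezers upright in the stand, the green tube in the port, and the orange and blue tubes still in the rack. I'm handing the job in.

```bash
python3 -c "
from rig import ctrl; print(ctrl.finish_job())"
```

```text
the job is handed in; nothing more can be done
None
```

The green-headed tube is loaded in the desorber with its collar flush, and the tweezers are back upright in their stand. The job was handed in at about 48.5 s of the 72 s allowed.

- **Insertion:** I lifted the tube by its neck with the tweezers and lined it up with the collar bore using the wrist camera. I felt the glass in with steps of up to 1 mm. There was no clear contact force until the cap reached the collar, about 34 mm in.
- **Pressing down:** The collar yielded at about 7–9 N and then hit its hard stop at about 12 N, well under the 20 N limit for the glass.
- **Flush check:** After I let go, the head's top measured 91.7 mm. The wrist camera reads about 0.4 mm low, and 92 mm is the flush value, so this agrees with the hard stop.
- **Tweezers:** Seated shelf contact came at the same height as at pick-up, within 0.1 mm. The last wrist picture shows them standing upright in the slot, with the gripper about 100 mm above.
- **Other tubes:** The orange and blue tubes are still in the rack.

**Disagreements:** The two fixed cameras and the wrist camera differed by 1–2 mm, so I trusted the wrist camera. The fingers stopped about 1.8 mm narrower on the grips than the 36 mm given. While pushing, the tips and fingers slid about 2.4 mm relative to the tube before bearing on it.

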